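# Check fish tins out of the pantry into the donation basket

### The job

Check these labelled fish tins out of the pantry one by one in the order of the list, red, yellow, green, blue (one may be missing): hold each in the gripper level and still, lid up, about 7 cm above the glass of the code reader, centred over it with its long side along the long side of the glass, for two seconds, and then drop it into the white wire basket before you fetch the next. Every rusty, dented tin without a label goes into the cardboard box instead. When all of them are in, press the reader's green key fully down and let it come up again, and leave the other groceries standing where they are.

Things in the scene. Friction and masses are not known exactly. Their poses are not given: they have to be found in the camera images.
- tin_red: closed flat fish tin, 104 x 58 x 28 mm, 0.16 kg give or take a quarter, plain red label on lid and sides, ring pull on its lid. Lies flat on the counter, lid up. Origin: centre of the underside; x along the 104 mm side, y across the 58 mm width, z up through the lid. May be absent.
- tin_yellow: closed flat fish tin, 104 x 58 x 28 mm, 0.16 kg give or take a quarter, plain yellow label on lid and sides, ring pull on its lid. Lies flat on the counter, lid up. Origin: centre of the underside; x along the 104 mm side, y across the 58 mm width, z up through the lid. May be absent.
- tin_green: closed flat fish tin, 104 x 58 x 28 mm, 0.16 kg give or take a quarter, plain green label on lid and sides, ring pull on its lid. Lies flat on the counter, lid up. Origin: centre of the underside; x along the 104 mm side, y across the 58 mm width, z up through the lid. May be absent.
- tin_blue: closed flat fish tin, 104 x 58 x 28 mm, 0.16 kg give or take a quarter, plain blue label on lid and sides, ring pull on its lid. Lies flat on the counter, lid up. Origin: centre of the underside; x along the 104 mm side, y across the 58 mm width, z up through the lid. May be absent.
- dented_a: a damaged tin of the same size (104 x 58 x 28 mm, 0.16 kg): dull dark bare metal with brown rust, no label, one end crushed. Lies flat. Origin: centre of the underside; x along the 104 mm side, z up. One or both of the two damaged tins are there; an absent one gives None.
- dented_b: a damaged tin of the same size (104 x 58 x 28 mm, 0.16 kg): dull dark bare metal with brown rust, no label, one end crushed. Lies flat. Origin: centre of the underside; x along the 104 mm side, z up. One or both of the two damaged tins are there; an absent one gives None.
- basket: white wire basket, open at the top, loose on the counter, 250 (x) x 220 (y) x 120 mm high, walls and floor 5 mm, 0.8 kg. Origin: centre of its underside. It stands to the left or to the right of the tins.
- reject_box: open brown cardboard box with a red stripe near its foot on two sides, loose on the counter, 230 (x) x 200 (y) x 100 mm high, walls and floor 5 mm, 0.8 kg. Origin: centre of its underside. It stands on the other side of the tins from the basket.
- reader_glass (a point): centre of the dark glass (84 x 56 mm, red cross) on top of the code reader, a black box 90 (x) x 150 (y) x 45 mm high fixed to the counter that looks straight up at the code on a tin's underside. Point 46.5 mm above the counter; y along the long side of glass and reader (box from 97 mm on its -y side to 53 mm on its +y side), x along the short side, z up.
- done_key_top (a point): centre of the top of the round green key (30 mm across, in a grey collar 46 mm across) on the reader's upper face, 73 mm from the glass centre along the reader's -y. Key top 63 mm above the counter when up. Pressed straight down; 6 mm travel, fully down at 5 N, springs back.
- done_key (a joint): travel of the green key in m: 0 up, 0.006 fully down
- tuna_can: low blue-green tuna can, 85 mm across, 36 mm high, beyond the tins; leave it. Origin: centre of the underside
- spice_tin: small red spice tin with a black lid, 52 mm across, 55 mm high, beyond the tins; leave it. Origin: centre of the underside
- tomato_can: red tomato can, 74 mm across, 110 mm high, on the right; leave it. Origin: centre of the underside
- honey_jar: amber honey jar, 68 mm across, 95 mm high, on the left; leave it. Origin: centre of the underside
- oil_bottle: green oil bottle, 64 mm across, 235 mm high, far left; leave it. Origin: centre of the underside
- jam_jar: dark red jam jar with a white lid, 70 mm across, 105 mm high, far left; leave it. Origin: centre of the underside
- pasta_jar: straw-coloured storage jar with a steel lid, 90 mm across, 200 mm high, far right; leave it. Origin: centre of the underside
- scale: flat white kitchen scale with a steel platform, 130 (x) x 170 (y) x 20 mm high, fixed, across the tins from the reader; not used. Origin: centre of the underside
Not all that is in view belongs to the job. Leave any orange look-alike of the tin_yellow alone.

How it is judged:
By the outcome, as a careful person would: the job done as asked, in the order asked, and still so for the second after the job is handed in, with the robot touching nothing.
Of tin_red, tin_yellow, tin_green, tin_blue only 3 to 4 are there at a start; the rules pass over those that are not, and their reading is None.
Of dented_a, dented_b only 1 to 2 are there at a start; the rules pass over those that are not, and their reading is None.
At some moment in a run one of tin_red, tin_yellow, tin_green, tin_blue, dented_a, dented_b may be knocked a few centimetres aside while the robot is not near it.
Once in a run the grip may slacken for a moment while it holds something.
It also fails if it takes over 210 s, if anything falls off the work surface, if the arm or the gripper's body presses on something with over 40 N, if the wrist force passes 120 N, or if a joint passes its speed limit or range.

### The arm

A 6-joint arm with a two-finger parallel gripper is mounted at the origin on the work surface. World frame = base frame: x ahead of the robot, y to its left, z up, the work surface at z = 0. Lengths are in m, angles in rad, forces in N, time in s.
With the tool pointing down it reaches from about 0.3 to 0.875 m from the base axis. Payload 6.4 kg.
Tool frame: the origin (TCP) lies on the front face of the gripper's body, between the roots of the fingers; the fingertips stand 64 mm ahead of it and the grasp point (between the pads) lies 45 mm ahead of it; z points along the fingers, y is the line along which they close (so a half turn about z gives the same grasp; the last joint's range is limited). The gripper opens to 88 mm and grips with 3 to 60 N. Pads are 18 mm wide; open, the fingers measure 123 mm over their backs; the gripper's body (75 mm by 187 mm) begins 45 mm behind the grasp point.
Start: joints at [0.992, 0.181, 1.607, -0, 1.354, -0.206], TCP at [0.209, 0.536, 0.303] pointing down, gripper open.
Joint ranges: [-2.99, 2.99], [-0.89, 2.07], [0.3, 2.58], [-1.14, 4.28], [0, 2.63], [-3.12, 3.12]. Speed limits (rad/s): [2.57, 2.57, 3.01, 3.14, 3.14, 3.14].

### API

Orientations are given as a 3x3 rotation matrix whose columns are the frame's x, y, z axes.
In Python, from workcell import ctrl, vision, job gives the robot as it stands.
- The arm moves only by the tool jog_arm, never from a script. Its argument "plan" is a list that holds one entry, the list of rows, each a list of 4 numbers: the shift along the world's x, y, z in m, then the turn about the world's z in degrees. A call has 1 to 5 rows; each row shifts and turns the commanded pose from where the row before left it; what a row does not reach is not made up. A row lasts 1/10 s, in which the tool goes at most 50 mm and 8.59 degrees, less where a joint would pass 70% of its speed; a pose out of reach is approached as far as the arm can. A call with a gripper value outside its range is refused whole. "claw" is the finger opening in m, from 0 to 0.0881, set as the call begins (left out, the last holds). The fingers move at their own pace and stop on an object; "squeeze" is the grip in N (left out, the last holds). Time passes only in rows, so rows that do not move let the fingers close. It gives the time, the measured TCP pose, the force, the opening and the grip force at its end, in the units of the state.
- ctrl.sense(): the state, without advancing time (a new reading comes with each control period).
- vision.read_camera(name): name is "scene" or "top" or "wrist"; returns a dict with "img" (384x512x3 uint8, blue, green, red), "range_z" (384x512 float32, m along the optical axis (not along the pixel's ray), 0 where there is no reading), "K" (3x3 intrinsics, pixels), "dist_coeffs" ([k1, k2, p1, p2, k3] as OpenCV has them; the pictures are not rectified), "pose" (4x4, takes a point from camera to world coordinates). Camera axes: x right, y down, z forward; pixel columns grow to the right and rows downward; lengths in m; the calibration is good to about 2 mm. A picture is of the moment at which its call begins.
- job.close_job(): hands the job in; it is judged then, once.
The state is a dict: "time": time; "q": joint angles; "qvel": joint speeds; "tau": joint torques, N m; "position": TCP position; "orientation": TCP orientation; "ft_force": force on the tool from outside, world axes, zero at the start; "wrist_torque": the same for the moment, N m; "opening": finger opening in m; "finger_force": force on a finger pad.
Only numpy, scipy, OpenCV 4.12 (cv2) and the standard library are available. Lean on these libraries where they do the work, as an engineer would, in place of code of your own. Each camera call takes 0.05 s, during which the arm holds its last target. There are 200 camera calls.

## Working session

There is one attempt and no reset: what is moved stays moved. The work goes in short steps, Python scripts to look and compute and a tool call to move; the robot and the scene stay as the last step left them, time stands still between calls to the robot, and variables do not carry over. Pictures are saved under pics/ and viewed, at most 14 in all, crops included, and the job is handed in when it is done.

Besides the shell and the picture viewer there is one more tool, called after ">>>" as name(argument=value, ...), one argument or row to a line, values as JSON. jog_arm: Moves the arm, as the interface text tells. Its arguments: {"type":"object","properties":{"plan":{"type":"array"},"claw":{"type":"number"},"squeeze":{"type":"number"}},"required":["plan"]}

```bash
mkdir -p pics; ls; cat > h.py <<'E'
import numpy as np, cv2
from workcell import ctrl, vision, job
def cam(n):
    c=vision.read_camera(n); return c
def world(c,u,v,z=None,depth=None):
    p=cv2.undistortPoints(np.array([[[u,v]]],np.float64),np.array(c["K"]),np.array(c["dist_coeffs"]))[0,0]
    r=np.array([p[0],p[1],1.]);T=np.array(c["pose"])
    d=T[:3,:3]@r
    if depth is None:
        depth=(z-T[2,3])/d[2]
    return T[:3,3]+d*depth
def cloud(c):
    h,w=c["range_z"].shape
    uv=np.stack(np.meshgrid(np.arange(w),np.arange(h)),-1).reshape(-1,1,2).astype(np.float64)
    p=cv2.undistortPoints(uv,np.array(c["K"]),np.array(c["dist_coeffs"]))[:,0]
    r=np.c_[p,np.ones(len(p))]*c["range_z"].reshape(-1,1);T=np.array(c["pose"])
    return (r@T[:3,:3].T+T[:3,3]).reshape(h,w,3)
E
python3 - <<'E'
from h import *
s=ctrl.sense();print({k:np.round(v,3).tolist() for k,v in s.items()})
for n in ("top","scene"):
    c=cam(n);cv2.imwrite(f"pics/{n}0.png",c["img"]);np.savez(f"{n}0.npz",**c)
    print(n,np.round(c["pose"],3).tolist(),np.round(c["K"],1).tolist())
E
```

```text
pics
{'time': 0.0, 'q': [0.992, 0.181, 1.608, 0.0, 1.354, -0.206], 'qvel': [0.001, 0.0, -0.0, -0.003, -0.0, 0.001], 'tau': [0.0, -43.388, -34.184, 0.07, 0.039, -0.0], 'position': [0.209, 0.535, 0.302], 'orientation': [[-0.931, 0.364, -0.001], [0.364, 0.931, -0.001], [0.0, -0.002, -1.0]], 'ft_force': [-0.56, 0.524, 1.089], 'wrist_torque': [-0.017, -0.023, -0.051], 'finger_force': 0.0, 'opening': 0.088}
top [[-0.004, -0.998, 0.065, 0.496], [-1.0, 0.005, 0.016, -0.006], [-0.016, -0.065, -0.998, 1.462], [0.0, 0.0, 0.0, 1.0]] [[365.5, 0.0, 253.9], [0.0, 365.5, 188.9], [0.0, 0.0, 1.0]]
scene [[-0.623, 0.648, -0.438, 1.081], [0.782, 0.506, -0.363, 0.41], [-0.014, -0.569, -0.822, 0.967], [0.0, 0.0, 0.0, 1.0]] [[364.0, 0.0, 255.2], [0.0, 364.0, 192.3], [0.0, 0.0, 1.0]]
```

View pics/top0.png

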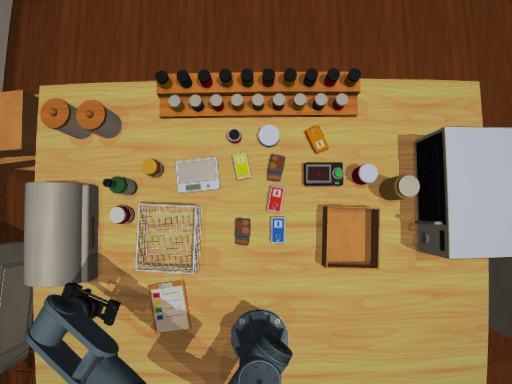

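View pics/scene0.png

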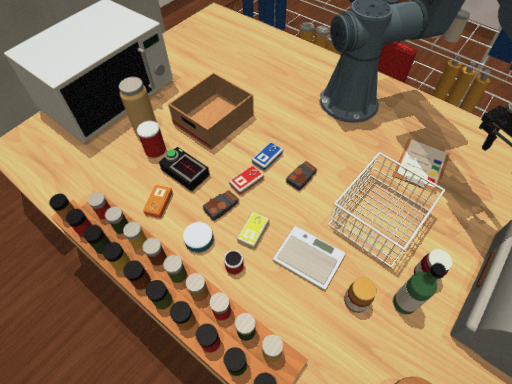

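Top view: yellow tin (241,166), red (275,198), blue (278,230), rusty (276,167) and (243,231); the orange look-alike is at (317,139) and green is absent. The reader is at (323,174) with its key at (338,174), the basket at (168,238) and the box at (350,237). The scene view agrees: yellow (253,229), red (246,179), blue (267,154), rusty (221,206) and (301,175), orange (157,200).

Possible mistakes by top pixel: orange look-alike (317,139) for yellow; spice tin (234,135) and tomato can (365,174) for red; tuna can (268,135) for blue; note card (170,305).

```bash
cat >> h.py <<'E'
SEED=dict(red=(275,198),yellow=(241,166),blue=(278,230),d1=(276,167),d2=(243,231),orange=(317,139))
def blobs(c,zlo=0.012,zhi=0.05,region=(0.25,0.85,-0.45,0.35)):
    P=cloud(c);Z=P[...,2];a,b,e,f=region
    m=((Z>zlo)&(Z<zhi)&(P[...,0]>a)&(P[...,0]<b)&(P[...,1]>e)&(P[...,1]<f)&(c["range_z"]>0)).astype(np.uint8)
    n,l,st,ce=cv2.connectedComponentsWithStats(m,connectivity=4)
    out=[]
    for i in range(1,n):
        if st[i,4]<60: continue
        mm=l==i;pts=P[mm]
        zt=np.median(pts[:,2]);top=pts[np.abs(pts[:,2]-zt)<0.012]
        (x,y),(w,h),an=cv2.minAreaRect((top[:,:2]*1000).astype(np.float32))
        if w<h: an+=90;w,h=h,w
        an=(an+90)%180-90
        bgr=c["img"][mm].mean(0)
        out.append(dict(uv=ce[i].round().tolist(),n=int(st[i,4]),xy=(round(x),round(y)),mean=(top[:,:2].mean(0)*1000).round().tolist(),wh=(round(w),round(h)),ang=round(an),z=round(zt*1000),bgr=bgr.round().tolist()))
    return out
E
python3 - <<'E'
from h import *
for n in ("top","scene"):
    c=dict(np.load(f"{n}0.npz"));print(n)
    P=cloud(c);print("table z",np.round(np.percentile(P[(abs(P[...,2])<.008)&(P[...,0]>.3)&(P[...,0]<.8)&(abs(P[...,1])<.3)][:,2],[10,50,90]),4))
    for b in blobs(c): print(b)
c=dict(np.load("top0.npz"))
for nm,uv,z in (("key",(338,174),.063),("glasscross",(323,174),.0465)):
    print(nm,world(c,*uv,z).round(3))
cv2.imwrite("pics/t1.png",cv2.resize(c["img"][120:285,120:420],None,fx=2.6,fy=2.6,interpolation=cv2.INTER_CUBIC))
P=cloud(c)
for nm,(x0,x1,y0,y1),zr in (("basket",(.2,.6,.08,.45),(.09,.14)),("box",(.2,.6,-.5,-.2),(.085,.115)),("reader",(.45,.7,-.35,-.1),(.035,.07)),("tomato",(.45,.7,-.5,-.3),(.09,.13)),("pasta",(.4,.7,-.7,-.45),(.18,.23))):
    m=(P[...,0]>x0)&(P[...,0]<x1)&(P[...,1]>y0)&(P[...,1]<y1)&(P[...,2]>zr[0])&(P[...,2]<zr[1])
    if m.sum()>5: 
        q=P[m]; print(nm,m.sum(),q.min(0).round(3),q.max(0).round(3),cv2.minAreaRect((q[:,:2]*1000).astype(np.float32)))
E
```

```text
top
table z [-0.0029  0.0012  0.0051]
{'uv': [268.0, 136.0], 'n': 384, 'xy': (802, -41), 'mean': [800.0, -40.0], 'wh': (85, 82), 'ang': -45, 'z': 37, 'bgr': [179.0, 174.0, 171.0]}
{'uv': [316.0, 139.0], 'n': 396, 'xy': (788, -233), 'mean': [786.0, -233.0], 'wh': (105, 60), 'ang': 24, 'z': 29, 'bgr': [30.0, 117.0, 175.0]}
{'uv': [241.0, 165.0], 'n': 385, 'xy': (684, 68), 'mean': [683.0, 68.0], 'wh': (104, 58), 'ang': 12, 'z': 29, 'bgr': [81.0, 178.0, 176.0]}
{'uv': [275.0, 167.0], 'n': 374, 'xy': (676, -67), 'mean': [676.0, -67.0], 'wh': (104, 59), 'ang': -10, 'z': 28, 'bgr': [54.0, 74.0, 105.0]}
{'uv': [197.0, 174.0], 'n': 1282, 'xy': (649, 243), 'mean': [649.0, 244.0], 'wh': (171, 126), 'ang': -84, 'z': 19, 'bgr': [157.0, 165.0, 168.0]}
{'uv': [321.0, 174.0], 'n': 669, 'xy': (647, -254), 'mean': [647.0, -245.0], 'wh': (151, 84), 'ang': 90, 'z': 45, 'bgr': [50.0, 54.0, 62.0]}
{'uv': [275.0, 198.0], 'n': 390, 'xy': (552, -65), 'mean': [552.0, -65.0], 'wh': (103, 58), 'ang': -11, 'z': 29, 'bgr': [89.0, 98.0, 177.0]}
{'uv': [323.0, 234.0], 'n': 101, 'xy': (406, -252), 'mean': [417.0, -2
[... 2503 characters left out ...]
3.27667236328125), (223.71910095214844, 254.79681396484375), 87.390380859375)
box 489 [ 0.282 -0.498  0.085] [ 0.597 -0.249  0.114] ((443.37921142578125, -372.4847412109375), (241.2209014892578, 316.8069152832031), 87.7752914428711)
reader 872 [ 0.45  -0.33   0.036] [ 0.689 -0.178  0.07 ] ((569.6796875, -254.11813354492188), (238.4480438232422, 151.23431396484375), 0.03184764087200165)
tomato 486 [ 0.45 -0.5   0.09] [ 0.676 -0.301  0.129] ((571.6940307617188, -416.0048828125), (168.145263671875, 195.96803283691406), 66.50274658203125)
pasta 1046 [ 0.4   -0.639  0.18 ] [ 0.699 -0.489  0.23 ] ((549.211669921875, -563.9291381835938), (298.9776611328125, 149.21664428710938), 0.38185471296310425)
```

View pics/t1.png

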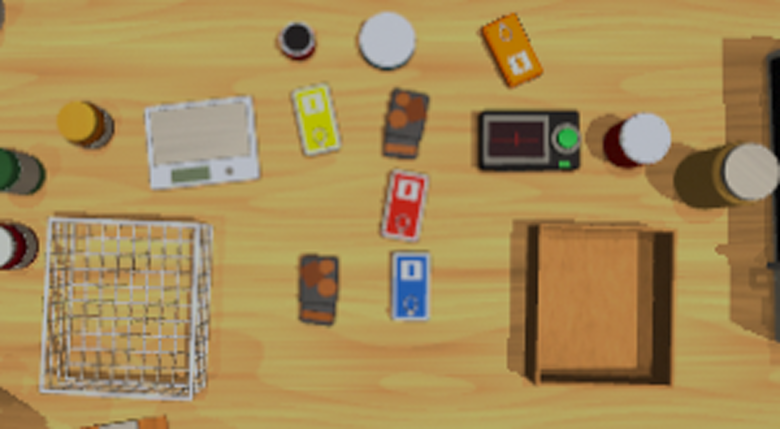

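The crop confirms the choice: plain red, yellow and blue labels, two rusty tins with crushed ends, and the orange tin left alone. Heights agree between the two views (lids at 27–29 mm). I'm moving above red now.

>>> jog_arm(
  plan=[
    [[0.0228,-0.04,-0.005,0.7],[0.0228,-0.04,-0.005,0.7],[0.0228,-0.04,-0.005,0.7],[0.0228,-0.04,-0.005,0.7],[0.0228,-0.04,-0.005,0.7]],
  ],
  claw=0.088,
)

```text
time: 0.6
position: [0.3237, 0.3339, 0.2773]
orientation: [[-0.952, 0.306, -0.0], [0.306, 0.952, -0.0], [0.0, -0.0, -1.0]]
ft_force: [0.5, 0.4, 0.1]
opening: 0.0879
finger_force: 0.0
```

>>> jog_arm(
  plan=[
    [[0.0228,-0.04,-0.005,0.7],[0.0228,-0.04,-0.005,0.7],[0.0228,-0.04,-0.005,0.7],[0.0228,-0.04,-0.005,0.7],[0.0228,-0.04,-0.005,0.7]],
  ],
)

```text
time: 1.1
position: [0.4378, 0.1337, 0.2524]
orientation: [[-0.969, 0.248, 0.0], [0.248, 0.969, 0.0], [-0.0, 0.0, -1.0]]
ft_force: [0.9, 0.0, 0.1]
opening: 0.088
finger_force: 0.0
```

>>> jog_arm(
  plan=[
    [[0.0228,-0.04,-0.005,0.7],[0.0228,-0.04,-0.005,0.7],[0.0228,-0.04,-0.005,0.7],[0.0228,-0.04,-0.005,0.7],[0.0228,-0.04,-0.005,0.7]],
  ],
)

```text
time: 1.6
position: [0.5518, -0.0663, 0.2271]
orientation: [[-0.982, 0.188, -0.001], [0.188, 0.982, 0.0], [0.001, 0.0, -1.0]]
ft_force: [1.1, 0.7, -0.1]
opening: 0.0883
finger_force: 0.0
```

>>> jog_arm(
  plan=[
    [[0,0,0,0],[0,0,0,0]],
  ],
)

```text
time: 1.8
position: [0.5511, -0.0651, 0.2268]
orientation: [[-0.982, 0.191, -0.002], [0.191, 0.982, 0.001], [0.002, 0.001, -1.0]]
ft_force: [-0.9, 0.1, 0.2]
opening: 0.0879
finger_force: 0.0
```

```bash
cat >> h.py <<'E'
def look(zlo=0.012,zhi=0.05,names=("top","wrist")):
    s=ctrl.sense();R=np.array(s["orientation"])
    print("t",round(s["time"],2),"tcp",np.round(s["position"],4),"yawY",round(float(np.degrees(np.arctan2(R[1,1],R[0,1]))),1),"tilt",round(float(np.degrees(np.arccos(-R[2,2]))),2),"open",s["opening"],"ff",s["finger_force"],"F",np.round(s["ft_force"],1))
    r={}
    for n in names:
        c=cam(n);r[n]=c;print(n)
        for b in blobs(c,zlo,zhi): 
            if b["wh"][0]<140: print(b)
    return r
E
python3 - <<'E'
from h import *
r=look()
cv2.imwrite("pics/w1.png",r["wrist"]["img"])
c=dict(np.load("top0.npz"))
for nm,L,z in (("basket",[(139,203),(197,205),(194,273),(136,271)],.12),("box",[(323,206.5),(378.5,209),(378.5,267),(324,267)],.1),("tomato",[(367.7,173)],.11)):
    q=np.array([world(c,u,v,z) for u,v in L]);print(nm,q.round(3).tolist(),q.mean(0).round(3))
print(world(c,318.5,173.5,.0465).round(3),world(c,338.5,173,.063).round(3))
E
```

```text
t 1.8 tcp [ 0.5511 -0.0651  0.2268] yawY 79.0 tilt 0.12 open 0.08789229725603018 ff 0.0 F [-0.9  0.1  0.2]
top
{'uv': [268.0, 136.0], 'n': 383, 'xy': (801, -40), 'mean': [800.0, -41.0], 'wh': (84, 83), 'ang': -70, 'z': 37, 'bgr': [187.0, 182.0, 178.0]}
{'uv': [316.0, 139.0], 'n': 396, 'xy': (787, -234), 'mean': [786.0, -233.0], 'wh': (104, 61), 'ang': 26, 'z': 29, 'bgr': [31.0, 121.0, 182.0]}
{'uv': [241.0, 165.0], 'n': 383, 'xy': (684, 68), 'mean': [683.0, 68.0], 'wh': (105, 58), 'ang': 12, 'z': 29, 'bgr': [78.0, 176.0, 180.0]}
{'uv': [276.0, 163.0], 'n': 263, 'xy': (690, -70), 'mean': [691.0, -71.0], 'wh': (76, 58), 'ang': -12, 'z': 29, 'bgr': [54.0, 76.0, 110.0]}
{'uv': [273.0, 208.0], 'n': 90, 'xy': (512, -58), 'mean': [513.0, -56.0], 'wh': (58, 26), 'ang': 72, 'z': 29, 'bgr': [78.0, 89.0, 168.0]}
{'uv': [323.0, 222.0], 'n': 62, 'xy': (452, -253), 'mean': [452.0, -253.0], 'wh': (136, 2), 'ang': -2, 'z': 32, 'bgr': [22.0, 43.0, 63.0]}
{'uv': [277.0, 227.0], 'n': 324, 'xy': (436, -72), 'mean': [441.0, -73.0], 'wh': (94, 55), 'ang': -1, 'z': 29, 'bgr': [145.0, 116.0, 95.0]}
{'uv': [
[... 1431 characters left out ...]
-77), 'mean': [719.0, -76.0], 'wh': (56, 10), 'ang': 77, 'z': 28, 'bgr': [48.0, 58.0, 79.0]}
{'uv': [314.0, 358.0], 'n': 942, 'xy': (773, -36), 'mean': [766.0, -38.0], 'wh': (78, 26), 'ang': 80, 'z': 23, 'bgr': [50.0, 47.0, 30.0]}
{'uv': [137.0, 364.0], 'n': 652, 'xy': (744, -243), 'mean': [742.0, -235.0], 'wh': (67, 31), 'ang': 80, 'z': 21, 'bgr': [21.0, 54.0, 109.0]}
basket [[0.533, 0.445, 0.12], [0.525, 0.226, 0.12], [0.275, 0.237, 0.12], [0.28, 0.454, 0.12]] [0.403 0.34  0.12 ]
box [[0.517, -0.241, 0.1], [0.506, -0.451, 0.1], [0.29, -0.447, 0.1], [0.293, -0.243, 0.1]] [ 0.402 -0.346  0.1  ]
tomato [[0.641, -0.41, 0.11]] [ 0.641 -0.41   0.11 ]
[ 0.647 -0.235  0.046] [ 0.647 -0.31   0.063]
```

View pics/w1.png

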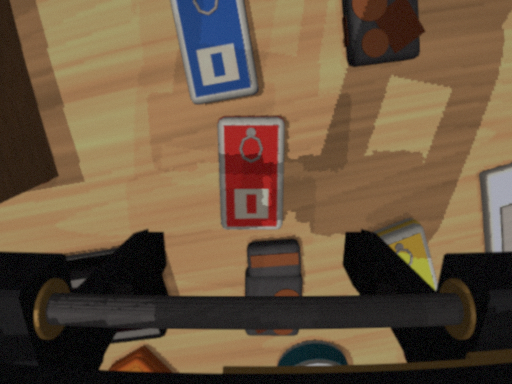

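The wrist view shows red at (251,172), square between the fingers. Descending and gripping.

>>> jog_arm(
  plan=[
    [[0,0,-0.045,0],[0,0,-0.045,0],[0,0,-0.04,0],[0,0,-0.02,0],[0,0,-0.009,0]],
  ],
)

```text
time: 2.4
position: [0.5495, -0.0624, 0.0666]
orientation: [[-0.982, 0.186, -0.004], [0.186, 0.982, 0.001], [0.004, 0.001, -1.0]]
ft_force: [-0.3, 0.3, 0.1]
opening: 0.088
finger_force: 0.0
```

>>> jog_arm(
  plan=[
    [[0,0,0,0],[0,0,0,0],[0,0,0,0],[0,0,0,0],[0,0,0,0]],
  ],
  claw=0.03,
  squeeze=40,
)

```text
time: 2.9
position: [0.5524, -0.0649, 0.0703]
orientation: [[-0.982, 0.188, 0.003], [0.188, 0.982, -0.001], [-0.003, -0.001, -1.0]]
ft_force: [-1.8, 0.4, 6.5]
opening: 0.0576
finger_force: 40.0
```

>>> jog_arm(
  plan=[
    [[0,0,0,0],[0,0,0,0],[0,0,0,0]],
  ],
)

```text
time: 3.2
position: [0.5524, -0.0649, 0.0703]
orientation: [[-0.982, 0.188, 0.002], [0.188, 0.982, -0.001], [-0.003, -0.0, -1.0]]
ft_force: [-1.4, 0.8, 7.7]
opening: 0.0579
finger_force: 40.0
```

>>> jog_arm(
  plan=[
    [[0,0,0.02,0],[0,0,0.04,0],[0,0,0.04,0],[0,0,0.04,0],[0,0,0.02,0]],
  ],
)

```text
time: 3.7
position: [0.5526, -0.0648, 0.2328]
orientation: [[-0.982, 0.188, 0.005], [0.188, 0.982, -0.002], [-0.005, -0.001, -1.0]]
ft_force: [0.3, 0.4, -1.7]
opening: 0.0575
finger_force: 40.0
```

Red is gripped (opening 57.5 mm) and lifted. Turning it and carrying it over the glass.

>>> jog_arm(
  plan=[
    [[0.004,-0.007,0,-4.6],[0.008,-0.015,0,-8],[0.0085,-0.015,0,-8],[0.0085,-0.015,0,-8],[0.0085,-0.015,0,-8]],
  ],
)

```text
time: 4.2
position: [0.5889, -0.1319, 0.2286]
orientation: [[-0.672, 0.741, -0.0], [0.741, 0.672, 0.0], [0.001, -0.0, -1.0]]
ft_force: [0.4, -0.2, -2.0]
opening: 0.0577
finger_force: 40.0
```

>>> jog_arm(
  plan=[
    [[0.0085,-0.015,0,-8],[0.0085,-0.015,0,-8],[0.0085,-0.015,0,-8],[0.0085,-0.015,0,-8],[0.0085,-0.015,0,-6]],
  ],
)

```text
time: 4.7
position: [0.6314, -0.207, 0.2285]
orientation: [[-0.074, 0.997, -0.001], [0.997, 0.074, 0.0], [0.001, -0.001, -1.0]]
ft_force: [-0.0, -0.3, -1.4]
opening: 0.0577
finger_force: 40.0
```

>>> jog_arm(
  plan=[
    [[0.0085,-0.015,-0.01,-4.6],[0.007,-0.012,-0.01,0],[0,0,-0.01,0],[0,0,-0.008,0],[0,0,-0.003,0]],
  ],
)

```text
time: 5.2
position: [0.646, -0.2324, 0.1861]
orientation: [[0.001, 1.0, -0.002], [1.0, -0.001, 0.002], [0.002, -0.002, -1.0]]
ft_force: [0.7, 0.3, -1.7]
opening: 0.0574
finger_force: 40.0
```

>>> jog_arm(
  plan=[
    [[0,0,0,0],[0,0,0,0],[0,0,0,0]],
  ],
)

```text
time: 5.5
position: [0.6472, -0.2333, 0.1886]
orientation: [[0.001, 1.0, 0.001], [1.0, -0.001, -0.001], [-0.001, 0.001, -1.0]]
ft_force: [0.1, -0.5, -1.2]
opening: 0.0576
finger_force: 40.0
```

```bash
cat >> h.py <<'E'
def held(save=None):
    s=ctrl.sense();p=np.array(s["position"]);R=np.array(s["orientation"])
    print("t",round(s["time"],2),"tcp",p.round(4),"yawY",round(float(np.degrees(np.arctan2(R[1,1],R[0,1]))),1),"tilt",round(float(np.degrees(np.arccos(-R[2,2]))),2),"open",round(s["opening"],4),"ff",s["finger_force"],"F",np.round(s["ft_force"],1))
    for n in ("scene","wrist"):
        c=cam(n);P=cloud(c);hsv=cv2.cvtColor(c["img"],cv2.COLOR_BGR2HSV)
        d=np.abs(P[...,:2]-p[:2]).max(-1)
        m=(d<.09)&(P[...,2]>p[2]-.078)&(P[...,2]<p[2]-.035)&(c["range_z"]>0)&(hsv[...,1]>90)
        k,l,st,_=cv2.connectedComponentsWithStats(m.astype(np.uint8))
        if k<2: print(n,"nothing");continue
        q=P[l==1+st[1:,4].argmax()]
        zt=np.median(q[q[:,2]>np.percentile(q[:,2],60)][:,2]);t=q[abs(q[:,2]-zt)<.006]
        A=np.c_[t[:,:2]-t[:,:2].mean(0),np.ones(len(t))];g=np.linalg.lstsq(A,t[:,2],rcond=None)[0]
        (x,y),(w,h),an=cv2.minAreaRect((t[:,:2]*1000).astype(np.float32))
        if w<h: an+=90;w,h=h,w
        print(n,len(q),"ctr",round(x),round(y),"wh",round(w),round(h),"ang",round(an%180,1),"ztop",round(zt*1000,1),"zmin",round(q[:,2].min()*1000,1),"slope deg",np.degrees(g[:2]).round(1))
        if save: cv2.imwrite(f"pics/{save}_{n}.png",c["img"])
E
python3 - <<'E'
from h import *
held("hold1")
c=cam("wrist");P=cloud(c)
m=(abs(P[...,2]-.046)<.012)&(abs(P[...,0]-.647)<.07)&(P[...,1]<-.14)&(P[...,1]>-.35)
q=P[m];print("reader in wrist",len(q),q.min(0).round(3),q.max(0).round(3))
E
```

```text
t 5.5 tcp [ 0.6472 -0.2333  0.1886] yawY -0.0 tilt 0.07 open 0.0576 ff 39.99969743192196 F [ 0.1 -0.5 -1.2]
scene 220 ctr 647 -217 wh 68 48 ang 87.2 ztop 148.2 zmin 142.0 slope deg [0.5 0.5]
wrist 12252 ctr 648 -215 wh 60 47 ang 90.0 ztop 146.7 zmin 144.1 slope deg [0.3 0.1]
reader in wrist 2080 [ 0.604 -0.194  0.034] [ 0.693 -0.18   0.047]
```

View pics/hold1_wrist.png

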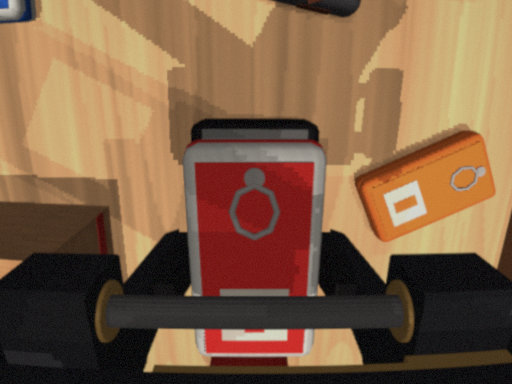

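View pics/hold1_scene.png

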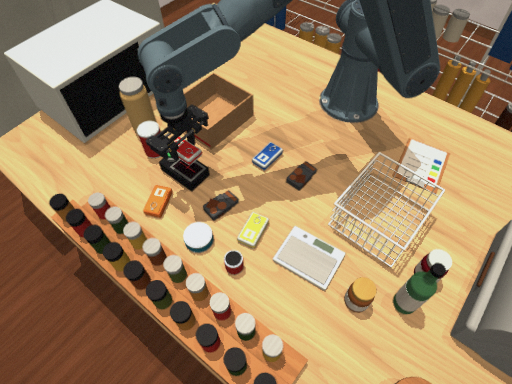

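Red is centred over the glass (wrist image: tin at cols 187–325, end at row 145 just above the reader's end) and level, with its underside about 72 mm above the glass. Hold, then carry it to the basket.

>>> jog_arm(
  plan=[
    [[0,0,0,0],[0,0,0,0],[0,0,0,0],[0,0,0,0],[0,0,0,0]],
  ],
)

```text
time: 6.15
position: [0.6469, -0.2335, 0.1876]
orientation: [[0.001, 1.0, -0.0], [1.0, -0.001, 0.0], [0.0, -0.0, -1.0]]
ft_force: [-0.2, -0.8, -1.5]
opening: 0.0575
finger_force: 40.0
```

>>> jog_arm(
  plan=[
    [[0,0,0,0],[0,0,0,0],[0,0,0,0],[0,0,0,0],[0,0,0,0]],
  ],
)

```text
time: 6.65
position: [0.6469, -0.2335, 0.1877]
orientation: [[0.001, 1.0, -0.0], [1.0, -0.001, 0.0], [0.0, -0.0, -1.0]]
ft_force: [-0.2, 0.1, -0.2]
opening: 0.0575
finger_force: 40.0
```

>>> jog_arm(
  plan=[
    [[0,0,0,0],[0,0,0,0],[0,0,0,0],[0,0,0,0],[0,0,0,0]],
  ],
)

```text
time: 7.15
position: [0.6469, -0.2335, 0.1877]
orientation: [[0.001, 1.0, 0.0], [1.0, -0.001, 0.0], [0.0, -0.0, -1.0]]
ft_force: [0.4, -0.2, -1.9]
opening: 0.0579
finger_force: 40.0
```

>>> jog_arm(
  plan=[
    [[0,0,0,0],[0,0,0,0],[0,0,0,0],[0,0,0,0],[0,0,0,0]],
  ],
)

```text
time: 7.65
position: [0.6469, -0.2335, 0.1877]
orientation: [[0.001, 1.0, 0.0], [1.0, -0.001, -0.0], [-0.0, 0.0, -1.0]]
ft_force: [-0.4, -0.5, -1.7]
opening: 0.058
finger_force: 4.0
```

>>> jog_arm(
  plan=[
    [[0,0,0,0],[0,0,0,0],[0,0,0,0],[0,0,0,0],[0,0,0,0]],
  ],
)

```text
time: 8.15
position: [0.6469, -0.2335, 0.1877]
orientation: [[0.001, 1.0, 0.0], [1.0, -0.001, -0.0], [-0.0, 0.0, -1.0]]
ft_force: [0.1, -0.1, -1.8]
opening: 0.0579
finger_force: 40.0
```

>>> jog_arm(
  plan=[
    [[0,0,0.01,0],[0,0,0.02,0],[-0.01,0.02,0.02,0],[-0.015,0.03,0.01,0],[-0.02,0.04,0,0]],
  ],
)

```text
time: 8.65
position: [0.6029, -0.1444, 0.251]
orientation: [[0.003, 1.0, 0.005], [1.0, -0.003, -0.003], [-0.003, 0.005, -1.0]]
ft_force: [0.1, 1.2, -2.1]
opening: 0.0578
finger_force: 40.0
```

>>> jog_arm(
  plan=[
    [[-0.02,0.04,0,0],[-0.02,0.04,0,0],[-0.02,0.04,0,0],[-0.02,0.04,0,0],[-0.02,0.04,0,0]],
  ],
)

```text
time: 9.15
position: [0.5011, 0.0579, 0.2488]
orientation: [[0.001, 1.0, 0.002], [1.0, -0.001, -0.0], [-0.0, 0.002, -1.0]]
ft_force: [0.8, 0.3, -1.2]
opening: 0.0577
finger_force: 40.0
```

>>> jog_arm(
  plan=[
    [[-0.02,0.04,0,0],[-0.02,0.04,0,0],[-0.02,0.04,0,0],[-0.02,0.04,0,0],[-0.02,0.04,0,0]],
  ],
)

```text
time: 9.65
position: [0.4012, 0.2581, 0.249]
orientation: [[0.001, 1.0, 0.002], [1.0, -0.001, 0.001], [0.001, 0.002, -1.0]]
ft_force: [-0.1, 0.8, -2.3]
opening: 0.0576
finger_force: 40.0
```

>>> jog_arm(
  plan=[
    [[-0.02,0.04,0,0],[-0.02,0.03,0,0],[-0.017,0.013,0,0],[0,0,0,0],[0,0,0,0]],
  ],
)

```text
time: 10.15
position: [0.345, 0.3397, 0.2485]
orientation: [[-0.0, 1.0, 0.001], [1.0, 0.0, 0.0], [0.0, 0.001, -1.0]]
ft_force: [0.4, -0.5, -1.5]
opening: 0.0575
finger_force: 40.0
```

```bash
python3 - <<'E'
from h import *
held()
c=cam("top");cv2.imwrite("pics/t2.png",c["img"])
c=cam("wrist");cv2.imwrite("pics/w2.png",c["img"])
E
```

```text
t 10.15 tcp [0.345  0.3397 0.2485] yawY 0.0 tilt 0.08 open 0.0575 ff 39.99919876456261 F [ 0.4 -0.5 -1.5]
scene 81 ctr 344 379 wh 51 17 ang 0.9 ztop 207.6 zmin 203.6 slope deg [ 0.5 -0.3]
wrist 12205 ctr 346 358 wh 60 47 ang 90.2 ztop 206.5 zmin 203.9 slope deg [0.2 0.1]
```

View pics/w2.png

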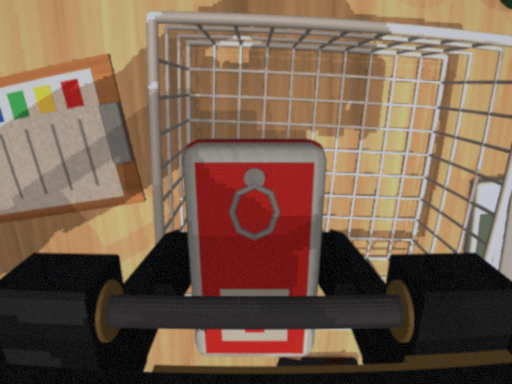

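The wrist view shows red above the basket, whose left rim is at col 155. The grip slackened briefly during the hold (4 N at t=7.65), but the tin did not slip. I'll shift 2 cm inward, lower and release.

>>> jog_arm(
  plan=[
    [[0.02,0,-0.02,0],[0,0,-0.035,0],[0,0,-0.035,0],[0,0,-0.015,0],[0,0,-0.006,0]],
  ],
)

```text
time: 10.85
position: [0.3645, 0.3382, 0.1347]
orientation: [[0.003, 1.0, -0.003], [1.0, -0.003, -0.002], [-0.002, -0.003, -1.0]]
ft_force: [-0.5, 0.1, -0.9]
opening: 0.058
finger_force: 40.0
```

>>> jog_arm(
  plan=[
    [[0,0,0,0],[0,0,0,0]],
  ],
)

```text
time: 11.05
position: [0.3659, 0.3397, 0.1377]
orientation: [[0.002, 1.0, 0.002], [1.0, -0.002, 0.001], [0.001, 0.002, -1.0]]
ft_force: [0.2, -0.3, -0.9]
opening: 0.0578
finger_force: 40.0
```

>>> jog_arm(
  plan=[
    [[0,0,0,0],[0,0,0,0],[0,0,0,0],[0,0,0,0],[0,0,0,0]],
  ],
  claw=0.075,
)

```text
time: 11.55
position: [0.365, 0.3396, 0.137]
orientation: [[0.001, 1.0, 0.0], [1.0, -0.001, 0.0], [0.0, 0.0, -1.0]]
ft_force: [-0.6, 1.1, -1.1]
opening: 0.0748
finger_force: 0.0
```

>>> jog_arm(
  plan=[
    [[0,0,0.02,0],[0,0,0.03,0],[0,0,0.04,0],[0,0,0.02,0],[0,0,0,0]],
  ],
)

```text
time: 12.05
position: [0.3665, 0.3405, 0.2502]
orientation: [[0.001, 1.0, 0.006], [1.0, -0.001, 0.003], [0.003, 0.006, -1.0]]
ft_force: [0.8, 0.4, -1.0]
opening: 0.0749
finger_force: 0.0
```

```bash
python3 - <<'E'
from h import *
r=look()
cv2.imwrite("pics/w3.png",r["wrist"]["img"])
E
```

```text
t 12.05 tcp [0.3665 0.3405 0.2502] yawY -0.0 tilt 0.39 open 0.07494506777027356 ff 0.0 F [ 0.8  0.4 -1. ]
top
{'uv': [268.0, 136.0], 'n': 385, 'xy': (801, -42), 'mean': [800.0, -41.0], 'wh': (85, 84), 'ang': 0, 'z': 37, 'bgr': [183.0, 178.0, 175.0]}
{'uv': [316.0, 139.0], 'n': 394, 'xy': (787, -233), 'mean': [786.0, -232.0], 'wh': (104, 60), 'ang': 26, 'z': 29, 'bgr': [31.0, 120.0, 179.0]}
{'uv': [241.0, 165.0], 'n': 383, 'xy': (684, 69), 'mean': [683.0, 68.0], 'wh': (105, 58), 'ang': 13, 'z': 29, 'bgr': [83.0, 182.0, 181.0]}
{'uv': [275.0, 167.0], 'n': 374, 'xy': (676, -67), 'mean': [676.0, -67.0], 'wh': (105, 57), 'ang': -12, 'z': 28, 'bgr': [55.0, 77.0, 108.0]}
{'uv': [277.0, 229.0], 'n': 401, 'xy': (431, -73), 'mean': [432.0, -73.0], 'wh': (102, 55), 'ang': 0, 'z': 29, 'bgr': [166.0, 128.0, 102.0]}
{'uv': [242.0, 230.0], 'n': 380, 'xy': (424, 65), 'mean': [427.0, 65.0], 'wh': (102, 55), 'ang': 0, 'z': 28, 'bgr': [55.0, 76.0, 108.0]}
{'uv': [178.0, 246.0], 'n': 249, 'xy': (367, 319), 'mean': [366.0, 318.0], 'wh': (61, 59), 'ang': -90, 'z': 34, 'bgr': [80.0, 94.0, 174.0]}
wrist
{'u
[... 416 characters left out ...]

{'uv': [495.0, 219.0], 'n': 2341, 'xy': (630, 286), 'mean': [625.0, 286.0], 'wh': (87, 50), 'ang': 89, 'z': 19, 'bgr': [136.0, 139.0, 143.0]}
{'uv': [465.0, 197.0], 'n': 421, 'xy': (587, 308), 'mean': [586.0, 311.0], 'wh': (34, 18), 'ang': -87, 'z': 16, 'bgr': [163.0, 159.0, 159.0]}
{'uv': [459.0, 227.0], 'n': 304, 'xy': (588, 276), 'mean': [587.0, 277.0], 'wh': (37, 12), 'ang': -84, 'z': 16, 'bgr': [120.0, 126.0, 125.0]}
{'uv': [455.0, 248.0], 'n': 67, 'xy': (588, 252), 'mean': [588.0, 251.0], 'wh': (12, 7), 'ang': -85, 'z': 15, 'bgr': [133.0, 137.0, 138.0]}
{'uv': [301.0, 364.0], 'n': 146, 'xy': (422, 94), 'mean': [425.0, 94.0], 'wh': (90, 5), 'ang': 0, 'z': 14, 'bgr': [16.0, 22.0, 30.0]}
```

View pics/w3.png

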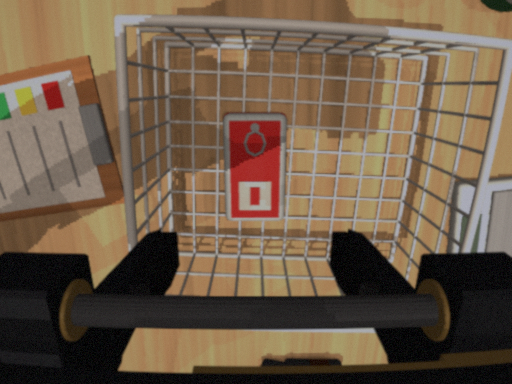

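Red lies flat in the basket (255,167). Next is yellow.

>>> jog_arm(
  plan=[
    [[0.032,-0.0272,0,-7.8],[0.032,-0.0272,0,-7.8],[0.032,-0.0272,0,-7.8],[0.032,-0.0272,0,-7.8],[0.032,-0.0272,0,-7.8]],
  ],
  claw=0.088,
)

```text
time: 12.65
position: [0.525, 0.2021, 0.2442]
orientation: [[0.635, 0.773, -0.004], [0.773, -0.635, -0.001], [-0.003, -0.003, -1.0]]
ft_force: [0.2, -0.4, -0.2]
opening: 0.0881
finger_force: 0.0
```

>>> jog_arm(
  plan=[
    [[0.032,-0.0272,0,-7.8],[0.032,-0.0272,-0.005,-7.8],[0.032,-0.0272,-0.005,-7.8],[0.032,-0.0272,-0.005,-7.8],[0.031,-0.0272,-0.005,-7.8]],
  ],
)

```text
time: 13.15
position: [0.684, 0.0662, 0.2233]
orientation: [[0.98, 0.201, -0.004], [0.201, -0.98, 0.0], [-0.004, -0.001, -1.0]]
ft_force: [0.4, 0.2, -0.6]
opening: 0.088
finger_force: 0.0
```

>>> jog_arm(
  plan=[
    [[0,0,0,0],[0,0,0,0],[0,0,0,0]],
  ],
)

```text
time: 13.45
position: [0.6827, 0.0683, 0.225]
orientation: [[0.978, 0.208, -0.003], [0.208, -0.978, 0.001], [-0.003, -0.001, -1.0]]
ft_force: [-0.2, 0.0, 0.4]
opening: 0.0879
finger_force: 0.0
```

```bash
python3 - <<'E'
from h import *
r=look(names=("wrist",),zlo=.02,zhi=.034)
cv2.imwrite("pics/w4.png",r["wrist"]["img"])
E
```

```text
t 13.45 tcp [0.6827 0.0683 0.225 ] yawY -78.0 tilt 0.18 open 0.08790632913875847 ff 0.0 F [-0.2  0.   0.4]
wrist
{'uv': [374.0, 66.0], 'n': 543, 'xy': (796, -14), 'mean': [795.0, -7.0], 'wh': (79, 28), 'ang': 16, 'z': 28, 'bgr': [49.0, 46.0, 32.0]}
{'uv': [256.0, 172.0], 'n': 7307, 'xy': (685, 67), 'mean': [688.0, 68.0], 'wh': (102, 58), 'ang': 12, 'z': 28, 'bgr': [79.0, 136.0, 143.0]}
{'uv': [403.0, 201.0], 'n': 4976, 'xy': (684, -70), 'mean': [690.0, -68.0], 'wh': (86, 60), 'ang': -12, 'z': 27, 'bgr': [44.0, 55.0, 77.0]}
{'uv': [502.0, 236.0], 'n': 372, 'xy': (676, -181), 'mean': [677.0, -181.0], 'wh': (38, 8), 'ang': -11, 'z': 26, 'bgr': [6.0, 5.0, 6.0]}
{'uv': [211.0, 363.0], 'n': 781, 'xy': (469, 65), 'mean': [469.0, 71.0], 'wh': (60, 26), 'ang': -83, 'z': 26, 'bgr': [31.0, 35.0, 47.0]}
```

>>> jog_arm(
  plan=[
    [[0.0015,0,-0.045,0],[0,0,-0.045,0],[0,0,-0.04,0],[0,0,-0.018,0],[0,0,-0.006,0]],
  ],
)

```text
time: 14.0
position: [0.6836, 0.0685, 0.0706]
orientation: [[0.978, 0.208, -0.004], [0.208, -0.978, 0.0], [-0.004, -0.001, -1.0]]
ft_force: [-1.0, 0.5, -0.9]
opening: 0.088
finger_force: 0.0
```

>>> jog_arm(
  plan=[
    [[0,0,0,0],[0,0,0,0],[0,0,0,0],[0,0,0,0],[0,0,0,0]],
  ],
  claw=0.03,
  squeeze=40,
)

```text
time: 14.5
position: [0.6865, 0.0675, 0.0747]
orientation: [[0.978, 0.207, 0.003], [0.207, -0.978, -0.0], [0.003, 0.001, -1.0]]
ft_force: [-0.6, 1.0, 6.9]
opening: 0.0574
finger_force: 40.0
```

>>> jog_arm(
  plan=[
    [[0,0,0,0],[0,0,0,0],[0,0,0,0]],
  ],
)

```text
time: 14.8
position: [0.6865, 0.0674, 0.0747]
orientation: [[0.978, 0.207, 0.003], [0.207, -0.978, -0.0], [0.003, 0.001, -1.0]]
ft_force: [-0.8, 0.3, 6.6]
opening: 0.0578
finger_force: 40.0
```

>>> jog_arm(
  plan=[
    [[0,0,0.02,0],[0,0,0.04,0],[0,0,0.04,0],[0,0,0.04,0],[0,0,0.02,0]],
  ],
)

```text
time: 15.3
position: [0.6867, 0.0674, 0.2374]
orientation: [[0.978, 0.207, 0.006], [0.207, -0.978, -0.0], [0.005, 0.002, -1.0]]
ft_force: [0.2, 0.0, -1.4]
opening: 0.0578
finger_force: 40.0
```

>>> jog_arm(
  plan=[
    [[-0.002,-0.015,0,5],[-0.003,-0.025,0,7.5],[-0.004,-0.03,0,8],[-0.004,-0.03,0,8],[-0.004,-0.03,0,8]],
  ],
)

```text
time: 15.8
position: [0.6679, -0.0635, 0.2325]
orientation: [[0.659, 0.752, -0.001], [0.752, -0.659, 0.0], [-0.0, -0.0, -1.0]]
ft_force: [-0.1, -0.3, -2.0]
opening: 0.0576
finger_force: 40.0
```

>>> jog_arm(
  plan=[
    [[-0.004,-0.03,0,8],[-0.004,-0.03,0,8],[-0.004,-0.03,0,8],[-0.004,-0.03,0,7.5],[-0.003,-0.03,0,6]],
  ],
)

```text
time: 16.3
position: [0.6488, -0.2136, 0.2325]
orientation: [[0.066, 0.998, -0.001], [0.998, -0.066, 0.0], [0.0, -0.001, -1.0]]
ft_force: [1.5, -0.0, -1.5]
opening: 0.0581
finger_force: 40.0
```

>>> jog_arm(
  plan=[
    [[-0.001,-0.015,-0.01,4],[0,-0.006,-0.013,0],[0,0,-0.012,0],[0,0,-0.006,0],[0,0,0,0]],
  ],
)

```text
time: 16.8
position: [0.6478, -0.2318, 0.1896]
orientation: [[0.001, 1.0, -0.003], [1.0, -0.001, 0.002], [0.002, -0.003, -1.0]]
ft_force: [0.4, 0.1, -1.5]
opening: 0.0577
finger_force: 40.0
```

>>> jog_arm(
  plan=[
    [[0,0,0,0],[0,0,0,0],[0,0,0,0]],
  ],
)

```text
time: 17.1
position: [0.6489, -0.2332, 0.1925]
orientation: [[0.001, 1.0, 0.001], [1.0, -0.001, -0.001], [-0.001, 0.001, -1.0]]
ft_force: [1.0, -0.1, -2.1]
opening: 0.0574
finger_force: 40.0
```

```bash
python3 - <<'E'
from h import *
held("hold2")
E
```

```text
t 17.1 tcp [ 0.6489 -0.2332  0.1925] yawY -0.0 tilt 0.08 open 0.0574 ff 39.999821707606316 F [ 1.  -0.1 -2.1]
scene 178 ctr 648 -222 wh 64 48 ang 88.2 ztop 147.7 zmin 142.4 slope deg [-0.4 -0.1]
wrist 8696 ctr 650 -219 wh 58 47 ang 90.0 ztop 146.2 zmin 143.4 slope deg [ 0.1 -0.2]
```

```bash
python3 - <<'E'
from h import *
for k in (1,2):
    g=cv2.imread(f"pics/hold{k}_wrist.png")
    print(k,[g[r,225:285].mean(0).astype(int).tolist() for r in range(118,176,4)])
c=cam("wrist");P=cloud(c);p=ctrl.sense()["position"]
col=P[100:300,256];t=col[abs(col[:,2]-.147)<.008];print(len(t),t[:,1].max().round(4),t[:,1].min().round(4))
E
```

```text
1 [[43, 62, 84], [10, 8, 9], [14, 13, 14], [64, 67, 69], [67, 70, 73], [65, 68, 78], [55, 58, 99], [102, 108, 111], [123, 130, 133], [127, 134, 138], [125, 132, 135], [65, 68, 118], [24, 26, 129], [38, 40, 120], [43, 45, 115]]
2 [[32, 48, 64], [8, 8, 8], [14, 13, 15], [64, 67, 69], [62, 65, 68], [50, 52, 55], [10, 8, 15], [8, 6, 12], [32, 33, 40], [31, 83, 102], [81, 85, 88], [96, 102, 104], [103, 109, 112], [104, 110, 112], [95, 107, 112]]
136 -0.1855 -0.2469
```

Yellow's centre is about 5 mm toward −y, so I'll correct that, hold, then carry it to the basket.

>>> jog_arm(
  plan=[
    [[-0.001,0.005,0,0],[0,0,0,0],[0,0,0,0],[0,0,0,0],[0,0,0,0]],
  ],
)

```text
time: 17.75
position: [0.6474, -0.2286, 0.1917]
orientation: [[0.001, 1.0, 0.0], [1.0, -0.001, -0.0], [-0.0, 0.0, -1.0]]
ft_force: [-0.4, 0.5, -2.5]
opening: 0.0579
finger_force: 40.0
```

>>> jog_arm(
  plan=[
    [[0,0,0,0],[0,0,0,0],[0,0,0,0],[0,0,0,0],[0,0,0,0]],
  ],
)

```text
time: 18.25
position: [0.6474, -0.2285, 0.1917]
orientation: [[0.001, 1.0, -0.0], [1.0, -0.001, -0.0], [-0.0, -0.0, -1.0]]
ft_force: [0.2, -0.1, -1.2]
opening: 0.0576
finger_force: 40.0
```

>>> jog_arm(
  plan=[
    [[0,0,0,0],[0,0,0,0],[0,0,0,0],[0,0,0,0],[0,0,0,0]],
  ],
)

```text
time: 18.75
position: [0.6474, -0.2285, 0.1917]
orientation: [[0.001, 1.0, 0.0], [1.0, -0.001, 0.0], [0.0, 0.0, -1.0]]
ft_force: [0.4, -0.9, -1.9]
opening: 0.0578
finger_force: 40.0
```

>>> jog_arm(
  plan=[
    [[0,0,0,0],[0,0,0,0],[0,0,0,0],[0,0,0,0],[0,0,0,0]],
  ],
)

```text
time: 19.25
position: [0.6474, -0.2285, 0.1917]
orientation: [[0.001, 1.0, 0.0], [1.0, -0.001, 0.0], [0.0, 0.0, -1.0]]
ft_force: [1.0, -0.4, -1.4]
opening: 0.0577
finger_force: 40.0
```

>>> jog_arm(
  plan=[
    [[0,0,0,0],[0,0,0,0],[0,0,0,0],[0,0,0,0],[0,0,0,0]],
  ],
)

```text
time: 19.75
position: [0.6474, -0.2285, 0.1917]
orientation: [[0.001, 1.0, -0.0], [1.0, -0.001, 0.0], [0.0, -0.0, -1.0]]
ft_force: [-0.0, -0.3, -1.2]
opening: 0.0575
finger_force: 40.0
```

>>> jog_arm(
  plan=[
    [[0,0,0,0],[0,0,0,0],[0,0,0,0],[0,0,0,0],[0,0,0,0]],
  ],
)

```text
time: 20.25
position: [0.6474, -0.2285, 0.1917]
orientation: [[0.001, 1.0, -0.0], [1.0, -0.001, 0.0], [0.0, -0.0, -1.0]]
ft_force: [0.3, 0.5, -1.3]
opening: 0.0575
finger_force: 40.0
```

>>> jog_arm(
  plan=[
    [[0,0,0.01,0],[0,0,0.02,0],[-0.008,0.02,0.02,0],[-0.011,0.03,0.005,0],[-0.015,0.04,0,0]],
  ],
)

```text
time: 20.75
position: [0.6142, -0.1393, 0.2494]
orientation: [[0.003, 1.0, 0.004], [1.0, -0.003, -0.002], [-0.002, 0.004, -1.0]]
ft_force: [0.6, 0.8, -2.3]
opening: 0.0576
finger_force: 40.0
```

>>> jog_arm(
  plan=[
    [[-0.015,0.041,0,0],[-0.015,0.041,0,0],[-0.015,0.041,0,0],[-0.015,0.041,0,0],[-0.015,0.041,0,0]],
  ],
)

```text
time: 21.25
position: [0.5379, 0.068, 0.2479]
orientation: [[0.001, 1.0, 0.002], [1.0, -0.001, -0.0], [-0.0, 0.002, -1.0]]
ft_force: [0.9, 0.6, -1.6]
opening: 0.0575
finger_force: 40.0
```

>>> jog_arm(
  plan=[
    [[-0.015,0.041,0,0],[-0.015,0.041,0,0],[-0.015,0.041,0,0],[-0.015,0.041,0,0],[-0.015,0.041,0,0]],
  ],
)

```text
time: 21.75
position: [0.4628, 0.2732, 0.248]
orientation: [[0.001, 1.0, 0.002], [1.0, -0.001, 0.001], [0.001, 0.002, -1.0]]
ft_force: [0.8, 0.4, -1.8]
opening: 0.0575
finger_force: 40.0
```

>>> jog_arm(
  plan=[
    [[-0.015,0.04,0,0],[-0.01,0.031,0,0],[0,0,0,0],[0,0,-0.02,0],[0,0,-0.035,0]],
  ],
)

```text
time: 22.25
position: [0.4406, 0.3435, 0.1947]
orientation: [[0.0, 1.0, 0.007], [1.0, -0.0, 0.003], [0.003, 0.007, -1.0]]
ft_force: [-0.2, -0.0, -2.1]
opening: 0.0577
finger_force: 40.0
```

>>> jog_arm(
  plan=[
    [[0,0,-0.035,0],[0,0,-0.015,0],[0,0,0,0],[0,0,0,0]],
  ],
)

```text
time: 22.65
position: [0.4394, 0.3426, 0.143]
orientation: [[0.001, 1.0, 0.001], [1.0, -0.001, 0.001], [0.001, 0.001, -1.0]]
ft_force: [0.0, 0.2, -1.1]
opening: 0.0575
finger_force: 40.0
```

```bash
python3 - <<'E'
from h import *
held()
E
```

```text
t 22.65 tcp [0.4394 0.3426 0.143 ] yawY -0.1 tilt 0.09 open 0.0575 ff 39.99983316287398 F [ 0.   0.2 -1.1]
scene 58 ctr 438 379 wh 49 17 ang 10.8 ztop 97.7 zmin 92.2 slope deg [0.6 1.4]
wrist 8685 ctr 441 357 wh 57 47 ang 89.8 ztop 97.4 zmin 94.8 slope deg [ 0.2 -0.1]
```

>>> jog_arm(
  plan=[
    [[0,0,0,0],[0,0,0,0],[0,0,0,0],[0,0,0,0],[0,0,0,0]],
  ],
  claw=0.075,
)

```text
time: 23.25
position: [0.4385, 0.3426, 0.1419]
orientation: [[0.001, 1.0, 0.0], [1.0, -0.001, 0.0], [0.0, 0.0, -1.0]]
ft_force: [0.2, -0.4, 0.2]
opening: 0.0751
finger_force: 0.0
```

>>> jog_arm(
  plan=[
    [[0,0,0.02,0],[0,0,0.035,0],[0,0,0.03,0],[0,-0.015,0.005,-6],[0,-0.03,0,-7.5]],
  ],
)

```text
time: 23.75
position: [0.4392, 0.2986, 0.2338]
orientation: [[0.237, 0.972, 0.004], [0.972, -0.237, 0.002], [0.003, 0.003, -1.0]]
ft_force: [0.6, -0.1, -0.1]
opening: 0.0751
finger_force: 0.0
```

>>> jog_arm(
  plan=[
    [[0,-0.037,0,-7.5],[0,-0.037,0,-7.5],[0,-0.037,0,-7.5],[-0.001,-0.037,0,-7.5],[-0.001,-0.037,0,-7.5]],
  ],
  claw=0.088,
)

```text
time: 24.25
position: [0.4361, 0.1112, 0.2318]
orientation: [[0.781, 0.625, 0.0], [0.625, -0.781, -0.0], [0.0, 0.0, -1.0]]
ft_force: [0.5, -1.5, -0.4]
opening: 0.0881
finger_force: 0.0
```

>>> jog_arm(
  plan=[
    [[-0.001,-0.037,0,-7.5],[-0.001,-0.037,0,-7.5],[-0.001,-0.037,0,-7.5],[-0.001,-0.037,0,-7.5],[-0.001,-0.037,0,-7.5]],
  ],
)

```text
time: 24.75
position: [0.4311, -0.0739, 0.2319]
orientation: [[1.0, 0.02, 0.001], [0.02, -1.0, -0.0], [0.0, 0.0, -1.0]]
ft_force: [1.0, 0.4, 0.2]
opening: 0.088
finger_force: 0.0
```

>>> jog_arm(
  plan=[
    [[0,0,0,-1.5],[0,0,0,0],[0,0,0,0],[0,0,0,0]],
  ],
)

```text
time: 25.15
position: [0.4314, -0.0713, 0.2316]
orientation: [[1.0, 0.002, -0.0], [0.002, -1.0, 0.0], [-0.0, -0.0, -1.0]]
ft_force: [-0.3, -0.2, -0.1]
opening: 0.0882
finger_force: 0.0
```

```bash
python3 - <<'E'
from h import *
r=look(zlo=.018,zhi=.045)
E
```

```text
t 25.15 tcp [ 0.4314 -0.0713  0.2316] yawY -89.9 tilt 0.02 open 0.08817576006824858 ff 0.0 F [-0.3 -0.2 -0.1]
top
{'uv': [268.0, 136.0], 'n': 378, 'xy': (801, -41), 'mean': [801.0, -40.0], 'wh': (85, 82), 'ang': -43, 'z': 37, 'bgr': [186.0, 180.0, 176.0]}
{'uv': [316.0, 139.0], 'n': 386, 'xy': (787, -233), 'mean': [786.0, -233.0], 'wh': (105, 60), 'ang': 25, 'z': 29, 'bgr': [31.0, 121.0, 181.0]}
{'uv': [275.0, 167.0], 'n': 372, 'xy': (676, -67), 'mean': [676.0, -67.0], 'wh': (104, 58), 'ang': -12, 'z': 28, 'bgr': [56.0, 77.0, 108.0]}
{'uv': [242.0, 230.0], 'n': 371, 'xy': (424, 65), 'mean': [427.0, 65.0], 'wh': (102, 55), 'ang': -1, 'z': 29, 'bgr': [44.0, 60.0, 84.0]}
{'uv': [178.0, 227.0], 'n': 254, 'xy': (440, 316), 'mean': [441.0, 316.0], 'wh': (65, 55), 'ang': 90, 'z': 34, 'bgr': [60.0, 178.0, 178.0]}
{'uv': [178.0, 246.0], 'n': 242, 'xy': (366, 318), 'mean': [366.0, 318.0], 'wh': (60, 56), 'ang': 90, 'z': 34, 'bgr': [94.0, 104.0, 180.0]}
wrist
{'uv': [258.0, 174.0], 'n': 6963, 'xy': (430, -75), 'mean': [434.0, -75.0], 'wh': (103, 57), 'ang': -1, 'z': 28, 'bgr': [108.0, 83.0, 70.0]}
{'uv': [109.0, 177.0], 'n': 6266, 'xy': (424, 65), 'mean': [430.0, 62.0], 'wh': (105, 60), 'ang': -2, 'z': 27, 'bgr': [34.0, 43.0, 61.0]}
```

>>> jog_arm(
  plan=[
    [[-0.001,-0.002,-0.045,-1],[0,0,-0.045,0],[0,0,-0.04,0],[0,0,-0.022,0],[0,0,-0.008,0]],
  ],
)

```text
time: 25.75
position: [0.4288, -0.0731, 0.0694]
orientation: [[1.0, -0.017, -0.004], [-0.017, -1.0, 0.002], [-0.004, -0.002, -1.0]]
ft_force: [-0.3, -0.4, -0.1]
opening: 0.0881
finger_force: 0.0
```

>>> jog_arm(
  plan=[
    [[0,0,0,0],[0,0,0,0],[0,0,0,0],[0,0,0,0],[0,0,0,0]],
  ],
  claw=0.03,
  squeeze=40,
)

```text
time: 26.25
position: [0.4313, -0.0749, 0.0729]
orientation: [[1.0, -0.018, 0.002], [-0.018, -1.0, -0.001], [0.002, 0.001, -1.0]]
ft_force: [-0.8, 0.7, 6.9]
opening: 0.0576
finger_force: 40.0
```

>>> jog_arm(
  plan=[
    [[0,0,0,0],[0,0,0,0],[0,0,0,0]],
  ],
)

```text
time: 26.55
position: [0.4314, -0.0749, 0.0729]
orientation: [[1.0, -0.018, 0.002], [-0.018, -1.0, -0.001], [0.002, 0.001, -1.0]]
ft_force: [-0.8, 1.0, 7.0]
opening: 0.0581
finger_force: 40.0
```

>>> jog_arm(
  plan=[
    [[0,0,0.02,0],[0,0,0.04,0],[0,0,0.04,0],[0,0,0.04,0],[0,0,0.02,0]],
  ],
)

```text
time: 27.05
position: [0.4314, -0.0749, 0.2355]
orientation: [[1.0, -0.018, 0.005], [-0.018, -1.0, -0.002], [0.005, 0.002, -1.0]]
ft_force: [0.5, -0.1, -3.2]
opening: 0.0576
finger_force: 40.0
```

>>> jog_arm(
  plan=[
    [[0.008,-0.006,0,5],[0.014,-0.01,0,7.5],[0.018,-0.013,0,8],[0.018,-0.013,0,8],[0.018,-0.013,0,8]],
  ],
)

```text
time: 27.55
position: [0.5068, -0.1299, 0.2318]
orientation: [[0.811, 0.585, -0.0], [0.585, -0.811, -0.0], [-0.0, 0.0, -1.0]]
ft_force: [-0.4, -0.1, -2.1]
opening: 0.0575
finger_force: 40.0
```

>>> jog_arm(
  plan=[
    [[0.018,-0.013,0,8],[0.018,-0.013,0,8],[0.018,-0.013,0,8],[0.018,-0.013,0,8],[0.018,-0.013,0,7.5]],
  ],
)

```text
time: 28.05
position: [0.5968, -0.1949, 0.2315]
orientation: [[0.254, 0.967, -0.001], [0.967, -0.254, 0.0], [0.0, -0.001, -1.0]]
ft_force: [0.8, 0.1, -1.6]
opening: 0.0582
finger_force: 40.0
```

>>> jog_arm(
  plan=[
    [[0.018,-0.013,0,7.5],[0.018,-0.013,-0.01,5],[0.0155,-0.013,-0.013,2.5],[0,0,-0.012,0],[0,0,-0.006,0]],
  ],
)

```text
time: 28.55
position: [0.6467, -0.2329, 0.1885]
orientation: [[0.002, 1.0, -0.003], [1.0, -0.002, 0.002], [0.002, -0.003, -1.0]]
ft_force: [-0.2, -0.4, -3.1]
opening: 0.0577
finger_force: 40.0
```

>>> jog_arm(
  plan=[
    [[0,0,0,0],[0,0,0,0],[0,0,0,0]],
  ],
)

```text
time: 28.85
position: [0.648, -0.2331, 0.1918]
orientation: [[0.001, 1.0, 0.001], [1.0, -0.001, -0.001], [-0.001, 0.001, -1.0]]
ft_force: [0.1, 0.4, -1.1]
opening: 0.0575
finger_force: 40.0
```

```bash
cat >> h.py <<'E'
def ends():
    c=cam("wrist");P=cloud(c);z=ctrl.sense()["position"][2]-.045
    for u in (245,256,267):
        col=P[100:300,u];t=col[abs(col[:,2]-z)<.008];print("end y",t[:,1].max().round(4))
    row=P[230,170:350];t=row[abs(row[:,2]-z)<.008];print("x",t[:,0].min().round(4),t[:,0].max().round(4))
E
python3 - <<'E'
from h import *
held("hold3");ends()
E
```

```text
t 28.85 tcp [ 0.648  -0.2331  0.1918] yawY -0.1 tilt 0.07 open 0.0575 ff 39.99867461621761 F [ 0.1  0.4 -1.1]
scene 136 ctr 646 -221 wh 62 50 ang 90.2 ztop 148.7 zmin 144.2 slope deg [ 0.6 -0.3]
wrist 8479 ctr 649 -218 wh 57 46 ang 89.7 ztop 147.2 zmin 144.6 slope deg [ 0.1 -0.2]
end y -0.1843
end y -0.1843
end y -0.1842
x 0.621 0.6773
```

>>> jog_arm(
  plan=[
    [[0,0.0035,0,0],[0,0,0,0],[0,0,0,0],[0,0,0,0],[0,0,0,0]],
  ],
)

```text
time: 29.5
position: [0.6479, -0.23, 0.1907]
orientation: [[0.001, 1.0, -0.0], [1.0, -0.001, 0.0], [0.0, -0.0, -1.0]]
ft_force: [0.3, 0.0, -2.5]
opening: 0.0577
finger_force: 40.0
```

>>> jog_arm(
  plan=[
    [[0,0,0,0],[0,0,0,0],[0,0,0,0],[0,0,0,0],[0,0,0,0]],
  ],
)

```text
time: 30.0
position: [0.6479, -0.23, 0.1907]
orientation: [[0.001, 1.0, -0.0], [1.0, -0.001, 0.0], [0.0, -0.0, -1.0]]
ft_force: [0.0, 0.3, -1.7]
opening: 0.0577
finger_force: 40.0
```

>>> jog_arm(
  plan=[
    [[0,0,0,0],[0,0,0,0],[0,0,0,0],[0,0,0,0],[0,0,0,0]],
  ],
)

```text
time: 30.5
position: [0.6479, -0.23, 0.1907]
orientation: [[0.001, 1.0, -0.0], [1.0, -0.001, 0.0], [0.0, -0.0, -1.0]]
ft_force: [0.6, 0.2, -1.0]
opening: 0.0574
finger_force: 40.0
```

>>> jog_arm(
  plan=[
    [[0,0,0,0],[0,0,0,0],[0,0,0,0],[0,0,0,0],[0,0,0,0]],
  ],
)

```text
time: 31.0
position: [0.6479, -0.23, 0.1907]
orientation: [[0.001, 1.0, -0.0], [1.0, -0.001, 0.0], [0.0, -0.0, -1.0]]
ft_force: [0.4, 0.4, -2.2]
opening: 0.0579
finger_force: 40.0
```

>>> jog_arm(
  plan=[
    [[0,0,0,0],[0,0,0,0],[0,0,0,0],[0,0,0,0],[0,0,0,0]],
  ],
)

```text
time: 31.5
position: [0.6479, -0.23, 0.1907]
orientation: [[0.001, 1.0, 0.0], [1.0, -0.001, 0.0], [0.0, 0.0, -1.0]]
ft_force: [0.1, 1.1, -1.5]
opening: 0.0578
finger_force: 40.0
```

>>> jog_arm(
  plan=[
    [[0,0,0,0],[0,0,0,0],[0,0,0,0],[0,0,0,0],[0,0,0,0]],
  ],
)

```text
time: 32.0
position: [0.6479, -0.23, 0.1907]
orientation: [[0.001, 1.0, 0.0], [1.0, -0.001, -0.0], [-0.0, 0.0, -1.0]]
ft_force: [-0.2, 0.3, -1.7]
opening: 0.0575
finger_force: 40.0
```

>>> jog_arm(
  plan=[
    [[0,0,0.01,0],[0,0,0.02,0],[-0.009,0.02,0.02,0],[-0.013,0.03,0.005,0],[-0.017,0.04,0,0]],
  ],
)

```text
time: 32.5
position: [0.6096, -0.1408, 0.2484]
orientation: [[0.003, 1.0, 0.004], [1.0, -0.003, -0.002], [-0.002, 0.004, -1.0]]
ft_force: [0.9, 0.7, -1.1]
opening: 0.0574
finger_force: 40.0
```

>>> jog_arm(
  plan=[
    [[-0.0175,0.041,0,0],[-0.0175,0.041,0,0],[-0.0175,0.041,0,0],[-0.0175,0.041,0,0],[-0.0175,0.041,0,0]],
  ],
)

```text
time: 33.0
position: [0.5208, 0.0665, 0.2469]
orientation: [[0.001, 1.0, 0.002], [1.0, -0.001, -0.0], [-0.0, 0.002, -1.0]]
ft_force: [0.8, 0.7, -1.0]
opening: 0.0577
finger_force: 40.0
```

>>> jog_arm(
  plan=[
    [[-0.0175,0.041,0,0],[-0.0175,0.041,0,0],[-0.0175,0.041,0,0],[-0.0175,0.041,0,0],[-0.0175,0.041,0,0]],
  ],
)

```text
time: 33.5
position: [0.4333, 0.2717, 0.247]
orientation: [[0.001, 1.0, 0.002], [1.0, -0.001, 0.001], [0.001, 0.002, -1.0]]
ft_force: [0.8, 0.3, -1.6]
opening: 0.0577
finger_force: 40.0
```

>>> jog_arm(
  plan=[
    [[-0.018,0.04,0,0],[-0.013,0.0315,0,0],[0,0,0,0],[0,0,-0.02,0],[0,0,-0.035,0]],
  ],
)

```text
time: 34.0
position: [0.4051, 0.3425, 0.1936]
orientation: [[0.0, 1.0, 0.007], [1.0, -0.0, 0.003], [0.003, 0.007, -1.0]]
ft_force: [0.5, 0.9, -1.8]
opening: 0.0577
finger_force: 40.0
```

>>> jog_arm(
  plan=[
    [[0,0,-0.035,0],[0,0,-0.018,0],[0,0,-0.004,0],[0,0,0,0],[0,0,0,0]],
  ],
)

```text
time: 34.5
position: [0.4041, 0.3418, 0.1353]
orientation: [[0.001, 1.0, 0.002], [1.0, -0.001, 0.001], [0.001, 0.002, -1.0]]
ft_force: [-0.3, -0.0, -1.8]
opening: 0.0578
finger_force: 40.0
```

```bash
python3 - <<'E'
from h import *
held()
E
```

```text
t 34.5 tcp [0.4041 0.3418 0.1353] yawY -0.1 tilt 0.15 open 0.0578 ff 39.99877522699535 F [-0.3 -0.  -1.8]
scene 38 ctr 401 379 wh 45 16 ang 10.4 ztop 90.5 zmin 85.3 slope deg [0.4 0.6]
wrist 8411 ctr 405 357 wh 57 46 ang 89.8 ztop 90.9 zmin 88.3 slope deg [ 0.2 -0.1]
```

>>> jog_arm(
  plan=[
    [[0,0,0,0],[0,0,0,0],[0,0,0,0],[0,0,0,0],[0,0,0,0]],
  ],
  claw=0.075,
)

```text
time: 35.1
position: [0.4029, 0.3416, 0.1338]
orientation: [[0.001, 1.0, 0.0], [1.0, -0.001, 0.0], [0.0, 0.0, -1.0]]
ft_force: [0.9, -0.3, -0.2]
opening: 0.0752
finger_force: 0.0
```

>>> jog_arm(
  plan=[
    [[0,0,0.02,0],[0,0,0.035,0],[0,0,0.035,0],[0.001,-0.01,0.006,-6],[0.001,-0.02,0,-7.5]],
  ],
)

```text
time: 35.6
position: [0.4059, 0.3124, 0.232]
orientation: [[0.237, 0.971, 0.004], [0.971, -0.237, 0.002], [0.003, 0.003, -1.0]]
ft_force: [0.6, 0.4, -0.4]
opening: 0.0753
finger_force: 0.0
```

>>> jog_arm(
  plan=[
    [[0.002,-0.025,0,-8],[0.002,-0.025,0,-8],[0.002,-0.025,0,-8],[0.002,-0.025,0,-8],[0.002,-0.025,0,-8]],
  ],
  claw=0.088,
)

```text
time: 36.1
position: [0.4148, 0.1856, 0.2297]
orientation: [[0.808, 0.59, 0.0], [0.59, -0.808, -0.0], [0.0, 0.0, -1.0]]
ft_force: [0.6, -0.8, -1.0]
opening: 0.0877
finger_force: 0.0
```

>>> jog_arm(
  plan=[
    [[0.002,-0.025,0,-8],[0.002,-0.025,0,-8],[0.002,-0.025,0,-8],[0.002,-0.025,0,-8],[0,-0.021,0,-5.5]],
  ],
)

```text
time: 36.6
position: [0.423, 0.0643, 0.2298]
orientation: [[1.0, -0.024, 0.0], [-0.024, -1.0, -0.0], [0.0, 0.0, -1.0]]
ft_force: [0.7, -0.7, 0.7]
opening: 0.0876
finger_force: 0.0
```

>>> jog_arm(
  plan=[
    [[0,0,0,0],[0,0,0,0],[0,0,0,0],[0,0,0,0]],
  ],
)

```text
time: 37.0
position: [0.4228, 0.0663, 0.2297]
orientation: [[1.0, -0.016, -0.0], [-0.016, -1.0, 0.0], [-0.0, -0.0, -1.0]]
ft_force: [-0.6, -0.6, -0.5]
opening: 0.0878
finger_force: 0.0
```

```bash
python3 - <<'E'
from h import *
r=look(zlo=.018,zhi=.075)
c=cam("scene");cv2.imwrite("pics/s4.png",c["img"])
E
```

```text
t 37.0 tcp [0.4228 0.0663 0.2297] yawY -90.9 tilt 0.01 open 0.08782872118512107 ff 0.0 F [-0.6 -0.6 -0.5]
top
{'uv': [268.0, 136.0], 'n': 376, 'xy': (802, -41), 'mean': [800.0, -41.0], 'wh': (85, 82), 'ang': -46, 'z': 37, 'bgr': [183.0, 177.0, 174.0]}
{'uv': [316.0, 139.0], 'n': 387, 'xy': (787, -233), 'mean': [786.0, -232.0], 'wh': (105, 60), 'ang': 26, 'z': 29, 'bgr': [30.0, 119.0, 178.0]}
{'uv': [234.0, 136.0], 'n': 147, 'xy': (799, 94), 'mean': [799.0, 94.0], 'wh': (49, 47), 'ang': 22, 'z': 56, 'bgr': [62.0, 63.0, 74.0]}
{'uv': [275.0, 167.0], 'n': 368, 'xy': (676, -67), 'mean': [677.0, -67.0], 'wh': (104, 59), 'ang': -10, 'z': 28, 'bgr': [55.0, 75.0, 106.0]}
{'uv': [356.0, 176.0], 'n': 64, 'xy': (635, -385), 'mean': [634.0, -382.0], 'wh': (62, 20), 'ang': 16, 'z': 47, 'bgr': [3.0, 6.0, 59.0]}
{'uv': [243.0, 221.0], 'n': 101, 'xy': (462, 64), 'mean': [463.0, 62.0], 'wh': (55, 27), 'ang': 90, 'z': 29, 'bgr': [34.0, 50.0, 74.0]}
{'uv': [177.0, 236.0], 'n': 585, 'xy': (403, 317), 'mean': [406.0, 316.0], 'wh': (130, 66), 'ang': 0, 'z': 39, 'bgr': [108.0, 121.0, 129.0]}
wrist
{'uv': [257.0, 169.0], 'n': 6822, 'xy': (424, 66), 'mean': [430.0, 64.0], 'wh': (105, 60), 'ang': -3, 'z': 27, 'bgr': [33.0, 41.0, 59.0]}
{'uv': [6.0, 134.0], 'n': 87, 'xy': (468, 293), 'mean': [468.0, 291.0], 'wh': (13, 5), 'ang': 86, 'z': 25, 'bgr': [72.0, 96.0, 106.0]}
{'uv': [9.0, 158.0], 'n': 638, 'xy': (447, 290), 'mean': [446.0, 290.0], 'wh': (30, 13), 'ang': -13, 'z': 29, 'bgr': [92.0, 115.0, 121.0]}
{'uv': [12.0, 189.0], 'n': 542, 'xy': (417, 289), 'mean': [418.0, 288.0], 'wh': (28, 8), 'ang': -4, 'z': 38, 'bgr': [62.0, 63.0, 63.0]}
{'uv': [20.0, 223.0], 'n': 573, 'xy': (380, 292), 'mean': [382.0, 291.0], 'wh': (39, 12), 'ang': -18, 'z': 31, 'bgr': [60.0, 58.0, 72.0]}
{'uv': [27.0, 245.0], 'n': 235, 'xy': (358, 293), 'mean': [357.0, 293.0], 'wh': (17, 16), 'ang': -29, 'z': 28, 'bgr': [79.0, 83.0, 113.0]}
```

View pics/s4.png

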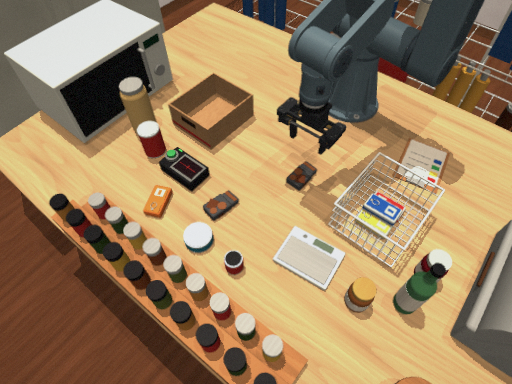

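Blue rests on red and yellow in the basket (385,207). Now the rusty tin at (0.424, 0.066) goes to the cardboard box.

>>> jog_arm(
  plan=[
    [[0.001,0,-0.045,-1],[0,0,-0.045,0],[0,0,-0.04,0],[0,0,-0.02,0],[0,0,-0.008,0]],
  ],
)

```text
time: 37.65
position: [0.4223, 0.066, 0.0695]
orientation: [[0.999, -0.035, -0.004], [-0.035, -0.999, 0.001], [-0.004, -0.0, -1.0]]
ft_force: [-0.8, 0.4, -0.4]
opening: 0.0879
finger_force: 0.0
```

>>> jog_arm(
  plan=[
    [[0,0,0,0],[0,0,0,0],[0,0,0,0],[0,0,0,0],[0,0,0,0]],
  ],
  claw=0.03,
  squeeze=40,
)

```text
time: 38.15
position: [0.4249, 0.0654, 0.0729]
orientation: [[0.999, -0.036, 0.002], [-0.036, -0.999, -0.0], [0.002, 0.0, -1.0]]
ft_force: [-1.0, 1.6, 7.4]
opening: 0.0577
finger_force: 40.0
```

>>> jog_arm(
  plan=[
    [[0,0,0,0],[0,0,0,0],[0,0,0,0]],
  ],
)

```text
time: 38.45
position: [0.4249, 0.0654, 0.0729]
orientation: [[0.999, -0.036, 0.002], [-0.036, -0.999, -0.0], [0.002, 0.0, -1.0]]
ft_force: [-0.2, 0.0, 8.2]
opening: 0.058
finger_force: 40.0
```

>>> jog_arm(
  plan=[
    [[0,0,0.02,0],[0,0,0.04,0],[0,0,0.04,0],[0,0,0.04,0],[0,0,0.02,0]],
  ],
)

```text
time: 38.95
position: [0.4251, 0.0654, 0.2356]
orientation: [[0.999, -0.036, 0.006], [-0.036, -0.999, -0.001], [0.006, 0.0, -1.0]]
ft_force: [-0.1, -0.1, -0.7]
opening: 0.0577
finger_force: 40.0
```

>>> jog_arm(
  plan=[
    [[-0.001,-0.02,0,0],[-0.002,-0.03,0,0],[-0.002,-0.038,0,0],[-0.002,-0.038,0,0],[-0.002,-0.038,0,0]],
  ],
)

```text
time: 39.45
position: [0.4145, -0.0997, 0.2321]
orientation: [[0.999, -0.035, 0.001], [-0.035, -0.999, -0.0], [0.001, 0.0, -1.0]]
ft_force: [0.5, -1.1, -0.7]
opening: 0.0576
finger_force: 40.0
```

>>> jog_arm(
  plan=[
    [[-0.002,-0.038,0,0],[-0.002,-0.038,0,0],[-0.002,-0.038,0,0],[-0.002,-0.038,0,0],[-0.002,-0.038,0,0]],
  ],
)

```text
time: 39.95
position: [0.4044, -0.2899, 0.2319]
orientation: [[0.999, -0.036, 0.0], [-0.036, -0.999, -0.0], [0.0, 0.0, -1.0]]
ft_force: [1.5, -0.5, -0.6]
opening: 0.0578
finger_force: 40.0
```

>>> jog_arm(
  plan=[
    [[-0.002,-0.03,0,0],[0,0,0,0],[0,0,0,0]],
  ],
)

```text
time: 40.25
position: [0.4025, -0.3185, 0.2315]
orientation: [[0.999, -0.037, -0.0], [-0.037, -0.999, 0.001], [-0.0, -0.001, -1.0]]
ft_force: [-0.2, 0.4, -1.2]
opening: 0.0574
finger_force: 40.0
```

```bash
python3 - <<'E'
from h import *
s=ctrl.sense();print(s["position"],s["opening"],s["finger_force"])
c=cam("wrist");cv2.imwrite("pics/w5.png",c["img"])
P=cloud(c);m=(abs(P[...,2]-.1)<.015)&(P[...,1]<-.2);q=P[m];print(len(q),q.min(0).round(3),q.max(0).round(3))
E
```

```text
[ 0.40248187 -0.31845756  0.23146309] 0.057448393989839246 39.99198102392256
11287 [ 0.284 -0.457  0.085] [ 0.52  -0.247  0.102]
```

View pics/w5.png

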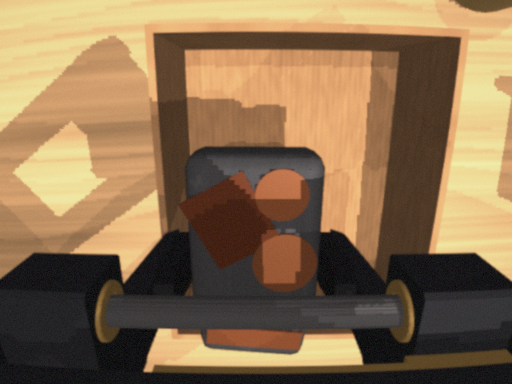

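The rusty tin hangs over the box opening (box cols 150–465). Shift 8 mm inward, lower, release, then go on to the second rusty tin.

>>> jog_arm(
  plan=[
    [[0,-0.008,-0.02,0],[0,0,-0.035,0],[0,0,-0.03,0],[0,0,-0.015,0],[0,0,-0.005,0]],
  ],
)

```text
time: 40.8
position: [0.4023, -0.3239, 0.1248]
orientation: [[0.999, -0.034, -0.002], [-0.034, -0.999, 0.003], [-0.003, -0.003, -1.0]]
ft_force: [-0.5, 0.1, -1.0]
opening: 0.0577
finger_force: 40.0
```

>>> jog_arm(
  plan=[
    [[0,0,0,0],[0,0,0,0]],
  ],
)

```text
time: 41.0
position: [0.4036, -0.3265, 0.1278]
orientation: [[0.999, -0.035, 0.001], [-0.035, -0.999, -0.001], [0.001, 0.001, -1.0]]
ft_force: [0.4, -0.3, -0.7]
opening: 0.0574
finger_force: 40.0
```

>>> jog_arm(
  plan=[
    [[0,0,0,0],[0,0,0,0],[0,0,0,0],[0,0,0,0],[0,0,0,0]],
  ],
  claw=0.075,
)

```text
time: 41.5
position: [0.4029, -0.3266, 0.1269]
orientation: [[0.999, -0.036, 0.0], [-0.036, -0.999, -0.0], [0.0, 0.0, -1.0]]
ft_force: [0.1, -0.3, -0.3]
opening: 0.0746
finger_force: 0.0
```

>>> jog_arm(
  plan=[
    [[0,0,0.02,0],[0,0,0.035,0],[0,0,0.03,0],[0.01,0.01,0.02,0],[0.02,0.019,0,0]],
  ],
)

```text
time: 42.0
position: [0.4338, -0.2995, 0.2354]
orientation: [[0.999, -0.038, 0.004], [-0.038, -0.999, -0.005], [0.004, 0.005, -1.0]]
ft_force: [0.4, -0.4, 0.4]
opening: 0.0748
finger_force: 0.0
```

>>> jog_arm(
  plan=[
    [[0.03,0.0285,0,-1],[0.03,0.0285,0,-1],[0.03,0.0285,0,-1],[0.03,0.0285,0,-1],[0.03,0.0285,0,-1]],
  ],
  claw=0.088,
)

```text
time: 42.5
position: [0.5839, -0.1536, 0.2317]
orientation: [[0.992, -0.124, -0.0], [-0.124, -0.992, -0.0], [-0.0, 0.0, -1.0]]
ft_force: [0.8, -0.3, -0.4]
opening: 0.0879
finger_force: 0.0
```

>>> jog_arm(
  plan=[
    [[0.03,0.0285,0,-1],[0.03,0.0285,0,-1],[0.0235,0.0235,0,-1],[0.01,0.0075,0,-1],[0,0,0,0]],
  ],
)

```text
time: 43.0
position: [0.6773, -0.0653, 0.2312]
orientation: [[0.982, -0.19, -0.0], [-0.19, -0.982, 0.0], [-0.0, -0.0, -1.0]]
ft_force: [-0.1, -0.1, -0.6]
opening: 0.0877
finger_force: 0.0
```

>>> jog_arm(
  plan=[
    [[0,0,0,0],[0,0,0,0],[0,0,0,0]],
  ],
)

```text
time: 43.3
position: [0.6758, -0.068, 0.2318]
orientation: [[0.981, -0.193, -0.0], [-0.193, -0.981, -0.0], [-0.0, 0.0, -1.0]]
ft_force: [0.5, -0.4, 0.0]
opening: 0.0881
finger_force: 0.0
```

```bash
python3 - <<'E'
from h import *
r=look(zlo=.02,zhi=.045)
E
```

```text
t 43.3 tcp [ 0.6758 -0.068   0.2318] yawY -101.1 tilt 0.02 open 0.08805776076955599 ff 0.0 F [ 0.5 -0.4  0. ]
top
{'uv': [317.0, 139.0], 'n': 382, 'xy': (787, -233), 'mean': [786.0, -233.0], 'wh': (105, 60), 'ang': 25, 'z': 29, 'bgr': [33.0, 127.0, 189.0]}
{'uv': [274.0, 172.0], 'n': 186, 'xy': (653, -63), 'mean': [655.0, -63.0], 'wh': (57, 56), 'ang': 80, 'z': 27, 'bgr': [47.0, 60.0, 79.0]}
{'uv': [178.0, 224.0], 'n': 159, 'xy': (442, 317), 'mean': [451.0, 315.0], 'wh': (63, 52), 'ang': 90, 'z': 33, 'bgr': [62.0, 178.0, 180.0]}
{'uv': [341.0, 236.0], 'n': 393, 'xy': (400, -321), 'mean': [402.0, -322.0], 'wh': (106, 58), 'ang': -1, 'z': 33, 'bgr': [59.0, 81.0, 114.0]}
{'uv': [178.0, 248.0], 'n': 155, 'xy': (368, 317), 'mean': [357.0, 316.0], 'wh': (62, 61), 'ang': -2, 'z': 34, 'bgr': [60.0, 72.0, 147.0]}
wrist
{'uv': [193.0, 39.0], 'n': 7919, 'xy': (795, -41), 'mean': [798.0, -42.0], 'wh': (85, 66), 'ang': 79, 'z': 36, 'bgr': [188.0, 177.0, 175.0]}
{'uv': [433.0, 31.0], 'n': 4998, 'xy': (777, -238), 'mean': [770.0, -236.0], 'wh': (80, 58), 'ang': 25, 'z': 28, 'bgr': [69.0, 116.0, 165.0]}
{'uv': [60.0, 72.0], 'n': 940, 'xy': (798, 78), 'mean': [797.0, 74.0], 'wh': (52, 21), 'ang': -17, 'z': 33, 'bgr': [12.0, 14.0, 64.0]}
{'uv': [438.0, 164.0], 'n': 5583, 'xy': (650, -239), 'mean': [657.0, -230.0], 'wh': (118, 89), 'ang': 90, 'z': 43, 'bgr': [36.0, 38.0, 40.0]}
{'uv': [255.0, 170.0], 'n': 6605, 'xy': (676, -70), 'mean': [681.0, -70.0], 'wh': (103, 60), 'ang': -11, 'z': 27, 'bgr': [35.0, 44.0, 63.0]}
```

>>> jog_arm(
  plan=[
    [[0,-0.001,-0.045,0],[0,0,-0.045,0],[0,0,-0.04,0],[0,0,-0.022,0],[0,0,-0.008,0]],
  ],
)

```text
time: 43.9
position: [0.6742, -0.0679, 0.0683]
orientation: [[0.981, -0.192, -0.005], [-0.192, -0.981, 0.001], [-0.006, -0.0, -1.0]]
ft_force: [-0.8, -0.1, 0.7]
opening: 0.0881
finger_force: 0.0
```

>>> jog_arm(
  plan=[
    [[0,0,0,0],[0,0,0,0],[0,0,0,0],[0,0,0,0],[0,0,0,0]],
  ],
  claw=0.03,
  squeeze=40,
)

```text
time: 44.4
position: [0.6775, -0.0683, 0.0737]
orientation: [[0.981, -0.192, 0.003], [-0.192, -0.981, -0.001], [0.003, 0.0, -1.0]]
ft_force: [-0.7, -0.1, 6.0]
opening: 0.0576
finger_force: 40.0
```

>>> jog_arm(
  plan=[
    [[0,0,0,0],[0,0,0,0],[0,0,0,0]],
  ],
)

```text
time: 44.7
position: [0.6775, -0.0683, 0.0737]
orientation: [[0.981, -0.192, 0.003], [-0.192, -0.981, -0.001], [0.003, 0.0, -1.0]]
ft_force: [-0.1, 0.1, 6.4]
opening: 0.0574
finger_force: 40.0
```

>>> jog_arm(
  plan=[
    [[0,0,0.02,0],[0,0,0.04,0],[0,0,0.04,0],[0,0,0.04,0],[0,0,0.02,0]],
  ],
)

```text
time: 45.2
position: [0.6777, -0.0681, 0.2364]
orientation: [[0.981, -0.192, 0.006], [-0.192, -0.981, -0.001], [0.006, 0.0, -1.0]]
ft_force: [0.5, 0.6, -0.7]
opening: 0.0575
finger_force: 40.0
```

>>> jog_arm(
  plan=[
    [[-0.01,-0.011,0,1],[-0.02,-0.023,0,1],[-0.027,-0.031,0,1],[-0.027,-0.031,0,1],[-0.027,-0.031,0,1]],
  ],
)

```text
time: 45.7
position: [0.5641, -0.1956, 0.2316]
orientation: [[0.995, -0.104, -0.0], [-0.104, -0.995, 0.0], [-0.0, -0.0, -1.0]]
ft_force: [-0.1, -0.2, -1.7]
opening: 0.0577
finger_force: 40.0
```

>>> jog_arm(
  plan=[
    [[-0.027,-0.031,0,1],[-0.027,-0.031,0,1],[-0.027,-0.031,0,1],[-0.027,-0.031,0,1],[-0.027,-0.031,0,0]],
  ],
)

```text
time: 46.2
position: [0.4291, -0.3508, 0.2318]
orientation: [[0.999, -0.035, 0.0], [-0.035, -0.999, 0.0], [0.0, -0.0, -1.0]]
ft_force: [0.6, -1.1, -1.9]
opening: 0.0575
finger_force: 40.0
```

>>> jog_arm(
  plan=[
    [[-0.02,-0.022,0,0],[-0.0075,-0.01,0,0],[0,0,0,0],[0,0,0,0],[0,0,0,0]],
  ],
)

```text
time: 46.7
position: [0.4038, -0.3808, 0.2316]
orientation: [[0.999, -0.034, 0.0], [-0.034, -0.999, 0.001], [0.0, -0.001, -1.0]]
ft_force: [-0.7, 0.2, -1.0]
opening: 0.0576
finger_force: 40.0
```

```bash
python3 - <<'E'
from h import *
s=ctrl.sense();print(s["position"],s["opening"],s["finger_force"])
c=cam("wrist");cv2.imwrite("pics/w6.png",c["img"])
P=cloud(c);m=(abs(P[...,2]-.1)<.006)&(P[...,1]<-.2)&(P[...,1]>-.5);q=P[m];print(len(q),np.percentile(q,[1,99],axis=0).round(3))
E
```

```text
[ 0.4038222  -0.38078694  0.23159754] 0.057588149190230316 39.991781283169985
8345 [[ 0.285 -0.454  0.094]
 [ 0.518 -0.252  0.101]]
```

View pics/w6.png

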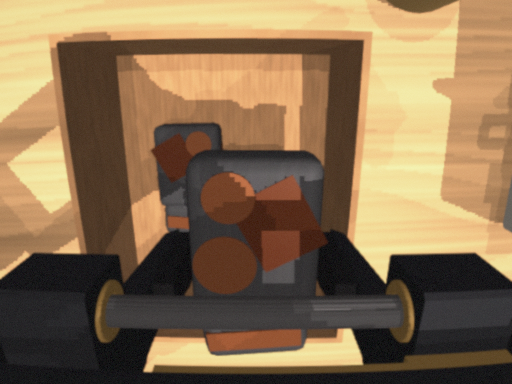

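>>> jog_arm(
  plan=[
    [[0,0,-0.02,0],[0,0,-0.035,0],[0,0,-0.03,0],[0,0,-0.015,0],[0,0,-0.005,0]],
  ],
)

```text
time: 47.25
position: [0.4029, -0.3805, 0.125]
orientation: [[0.999, -0.035, -0.002], [-0.035, -0.999, 0.003], [-0.002, -0.003, -1.0]]
ft_force: [0.7, -0.7, -1.0]
opening: 0.0574
finger_force: 40.0
```

>>> jog_arm(
  plan=[
    [[0,0,0,0],[0,0,0,0]],
  ],
)

```text
time: 47.45
position: [0.4037, -0.3827, 0.1281]
orientation: [[0.999, -0.036, 0.001], [-0.036, -0.999, -0.002], [0.001, 0.002, -1.0]]
ft_force: [-0.8, 0.0, -0.6]
opening: 0.0572
finger_force: 40.0
```

>>> jog_arm(
  plan=[
    [[0,0,0,0],[0,0,0,0],[0,0,0,0],[0,0,0,0],[0,0,0,0]],
  ],
  claw=0.068,
)

```text
time: 47.95
position: [0.4029, -0.3821, 0.1269]
orientation: [[0.999, -0.036, 0.0], [-0.036, -0.999, -0.0], [0.0, 0.0, -1.0]]
ft_force: [0.3, -0.7, -0.2]
opening: 0.068
finger_force: 0.0
```

>>> jog_arm(
  plan=[
    [[0,0,0.02,0],[0,0,0.035,0],[0,0,0.035,0],[0.01,0.003,0.02,4],[0.02,0.006,0,8]],
  ],
)

```text
time: 48.45
position: [0.4337, -0.3748, 0.2409]
orientation: [[0.985, 0.175, 0.004], [0.175, -0.985, -0.006], [0.003, 0.006, -1.0]]
ft_force: [0.3, 0.0, 0.0]
opening: 0.0677
finger_force: 0.0
```

>>> jog_arm(
  plan=[
    [[0.022,0.007,0,8],[0.022,0.007,0,8],[0.022,0.007,0,8],[0.022,0.007,0,8],[0.022,0.007,0,8]],
  ],
  claw=0,
  squeeze=20,
)

```text
time: 48.95
position: [0.5437, -0.3376, 0.2366]
orientation: [[0.639, 0.769, -0.0], [0.769, -0.639, 0.0], [-0.0, -0.0, -1.0]]
ft_force: [0.4, 0.3, -0.0]
opening: 0.03
finger_force: 0.0
```

>>> jog_arm(
  plan=[
    [[0.022,0.007,0,8],[0.022,0.007,0,8],[0.022,0.007,0,8],[0.022,0.007,0,8],[0.016,0.003,0,8]],
  ],
)

```text
time: 49.45
position: [0.6481, -0.3061, 0.2364]
orientation: [[-0.006, 1.0, -0.0], [1.0, 0.006, 0.0], [0.0, -0.0, -1.0]]
ft_force: [0.4, -0.8, -0.3]
opening: 0.0006
finger_force: 0.0
```

>>> jog_arm(
  plan=[
    [[0,0,0,0],[0,0,0,0],[0,0,0,0]],
  ],
)

```text
time: 49.75
position: [0.6461, -0.3073, 0.2365]
orientation: [[0.004, 1.0, -0.001], [1.0, -0.004, 0.0], [0.0, -0.001, -1.0]]
ft_force: [-0.4, 0.7, -0.2]
opening: 0.0005
finger_force: 0.0
```

```bash
cat >> h.py <<'E'
def key():
    for n in ("top","scene","wrist"):
        c=cam(n);P=cloud(c);h=cv2.cvtColor(c["img"],cv2.COLOR_BGR2HSV)
        m=(h[...,0]>45)&(h[...,0]<80)&(h[...,1]>120)&(P[...,0]>.6)&(P[...,0]<.7)&(P[...,1]<-.25)&(P[...,1]>-.36)&(P[...,2]>.052)&(P[...,2]<.075)
        if m.sum(): 
            q=P[m];print("key",n,m.sum(),((q.min(0)+q.max(0))/2).round(4),"mean",q.mean(0).round(4),"z med",np.median(q[:,2]).round(4))
E
python3 - <<'E'
from h import *
r=look(zlo=.022,zhi=.075)
key();cv2.imwrite("pics/s6.png",cam("scene")["img"]);cv2.imwrite("pics/w7.png",r["wrist"]["img"])
E
```

```text
t 49.75 tcp [ 0.6461 -0.3073  0.2365] yawY -0.2 tilt 0.05 open 0.00048360759678087276 ff 0.0 F [-0.4  0.7 -0.2]
top
{'uv': [268.0, 135.0], 'n': 374, 'xy': (801, -42), 'mean': [800.0, -41.0], 'wh': (84, 83), 'ang': 0, 'z': 37, 'bgr': [197.0, 191.0, 187.0]}
{'uv': [317.0, 139.0], 'n': 368, 'xy': (787, -233), 'mean': [787.0, -233.0], 'wh': (103, 60), 'ang': 26, 'z': 29, 'bgr': [29.0, 119.0, 187.0]}
{'uv': [234.0, 136.0], 'n': 147, 'xy': (799, 95), 'mean': [799.0, 94.0], 'wh': (48, 48), 'ang': 33, 'z': 56, 'bgr': [67.0, 68.0, 80.0]}
{'uv': [318.0, 173.0], 'n': 617, 'xy': (647, -246), 'mean': [650.0, -233.0], 'wh': (134, 84), 'ang': 90, 'z': 46, 'bgr': [35.0, 36.0, 45.0]}
{'uv': [177.0, 236.0], 'n': 581, 'xy': (403, 317), 'mean': [405.0, 317.0], 'wh': (130, 66), 'ang': 0, 'z': 40, 'bgr': [113.0, 127.0, 134.0]}
{'uv': [357.0, 238.0], 'n': 307, 'xy': (401, -385), 'mean': [396.0, -386.0], 'wh': (106, 53), 'ang': -6, 'z': 33, 'bgr': [61.0, 82.0, 115.0]}
wrist
{'uv': [415.0, 92.0], 'n': 7459, 'xy': (789, -234), 'mean': [786.0, -233.0], 'wh': (103, 58), 'ang': 25, 'z': 28, 'bgr': [76.0, 136.0, 212.0]}
{'uv': [29.0, 220.0], 'n': 6547, 'xy': (425, -353), 'mean': [427.0, -352.0], 'wh': (124, 71), 'ang': 81, 'z': 32, 'bgr': [56.0, 70.0, 105.0]}
{'uv': [48.0, 329.0], 'n': 688, 'xy': (446, -448), 'mean': [448.0, -448.0], 'wh': (84, 3), 'ang': -2, 'z': 68, 'bgr': [41.0, 60.0, 82.0]}
key scene 56 [ 0.6485 -0.3053  0.0646] mean [ 0.6488 -0.3029  0.0663] z med 0.0668
key wrist 982 [ 0.6482 -0.3054  0.0635] mean [ 0.6482 -0.3047  0.0661] z med 0.0662
```

View pics/s6.png

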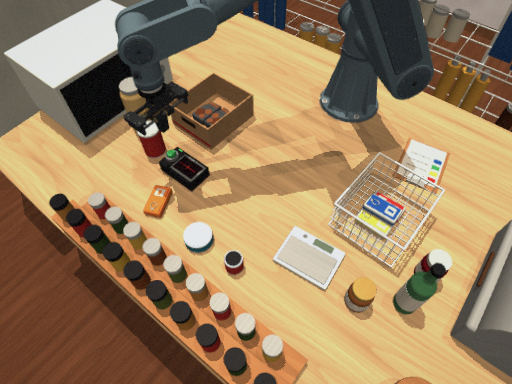

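All five tins are in: two rusty ones in the box (207,112), three labelled in the basket (382,208). The key is at (0.648, −0.305). Approach it from above.

>>> jog_arm(
  plan=[
    [[0.002,0.002,-0.04,0],[0,0,-0.035,0],[0,0,-0.018,0],[0,0,-0.008,0],[0,0,0,0]],
  ],
)

```text
time: 50.55
position: [0.6487, -0.3049, 0.135]
orientation: [[0.001, 1.0, -0.001], [1.0, -0.001, 0.001], [0.001, -0.001, -1.0]]
ft_force: [0.0, -0.1, 0.1]
opening: 0.0005
finger_force: 0.0
```

>>> jog_arm(
  plan=[
    [[0,0,-0.002,0],[0,0,-0.002,0],[0,0,-0.002,0],[0,0,0,0],[0,0,0,0]],
  ],
)

```text
time: 51.05
position: [0.6495, -0.3054, 0.1307]
orientation: [[0.001, 1.0, 0.002], [1.0, -0.001, -0.001], [-0.001, 0.002, -1.0]]
ft_force: [1.2, -0.5, 1.8]
opening: 0.0005
finger_force: 0.9
```

>>> jog_arm(
  plan=[
    [[0,0,-0.001,0],[0,0,-0.001,0],[0,0,-0.001,0],[0,0,0,0],[0,0,0,0]],
  ],
)

```text
time: 51.55
position: [0.6493, -0.3052, 0.1272]
orientation: [[0.001, 1.0, 0.001], [1.0, -0.001, -0.001], [-0.001, 0.001, -1.0]]
ft_force: [2.2, -1.3, 4.5]
opening: 0.0007
finger_force: 1.9
```

>>> jog_arm(
  plan=[
    [[0,0,-0.001,0],[0,0,-0.001,0],[0,0,-0.001,0],[0,0,0,0],[0,0,0,0]],
  ],
)

```text
time: 52.05
position: [0.6493, -0.3053, 0.1254]
orientation: [[0.001, 1.0, 0.001], [1.0, -0.001, -0.001], [-0.001, 0.001, -1.0]]
ft_force: [-0.4, 0.8, 11.5]
opening: 0.0005
finger_force: 5.7
```

```bash
python3 - <<'E'
from h import *
key();print(ctrl.sense()["ft_force"])
E
```

```text
key scene 11 [ 0.6493 -0.2945  0.0608] mean [ 0.6491 -0.2947  0.0608] z med 0.061
key wrist 443 [ 0.6468 -0.3005  0.0655] mean [ 0.6483 -0.2951  0.061 ] z med 0.0598
[-0.47509529 -0.41551898 12.03212367]
```

>>> jog_arm(
  plan=[
    [[0,0,-0.001,0],[0,0,0,0],[0,0,0,0],[0,0,0,0]],
  ],
)

```text
time: 52.6
position: [0.6494, -0.3052, 0.1253]
orientation: [[0.001, 1.0, 0.001], [1.0, -0.001, -0.001], [-0.001, 0.001, -1.0]]
ft_force: [-2.7, 0.7, 16.4]
opening: 0.0006
finger_force: 8.0
```

>>> jog_arm(
  plan=[
    [[0,0,0.005,0],[0,0,0.01,0],[0,0,0.02,0],[0,0,0.04,0],[0,0,0.03,0]],
  ],
)

```text
time: 53.1
position: [0.648, -0.3043, 0.228]
orientation: [[0.001, 1.0, -0.003], [1.0, -0.001, 0.002], [0.002, -0.003, -1.0]]
ft_force: [0.7, -0.4, 0.9]
opening: -0.0001
finger_force: 0.0
```

>>> jog_arm(
  plan=[
    [[0,0.01,0.01,0],[0,0.02,0,0],[-0.01,0.03,0,0],[-0.02,0.04,0,0],[0,0,0,0]],
  ],
)

```text
time: 53.6
position: [0.615, -0.1975, 0.233]
orientation: [[-0.003, 1.0, -0.009], [1.0, 0.003, 0.007], [0.007, -0.009, -1.0]]
ft_force: [-0.6, 0.2, 0.1]
opening: 0.0006
finger_force: 0.0
```

>>> jog_arm(
  plan=[
    [[0,0,0,0],[0,0,0,0],[0,0,0,0],[0,0,0,0],[0,0,0,0]],
  ],
)

```text
time: 54.1
position: [0.619, -0.2057, 0.2375]
orientation: [[0.002, 1.0, -0.0], [1.0, -0.002, -0.0], [-0.0, -0.0, -1.0]]
ft_force: [-0.1, 0.2, 0.2]
opening: 0.0005
finger_force: 0.0
```

```bash
python3 - <<'E'
from h import *
key();print(ctrl.sense()["ft_force"])
c=cam("top");g=cv2.resize(c["img"][120:285,120:420],None,fx=2.6,fy=2.6,interpolation=cv2.INTER_CUBIC);cv2.imwrite("pics/t9.png",g)
E
```

```text
key scene 56 [ 0.648  -0.305   0.0641] mean [ 0.6484 -0.3036  0.0655] z med 0.0661
[ 0.37198341 -0.05242619  0.37695681]
```

View pics/t9.png

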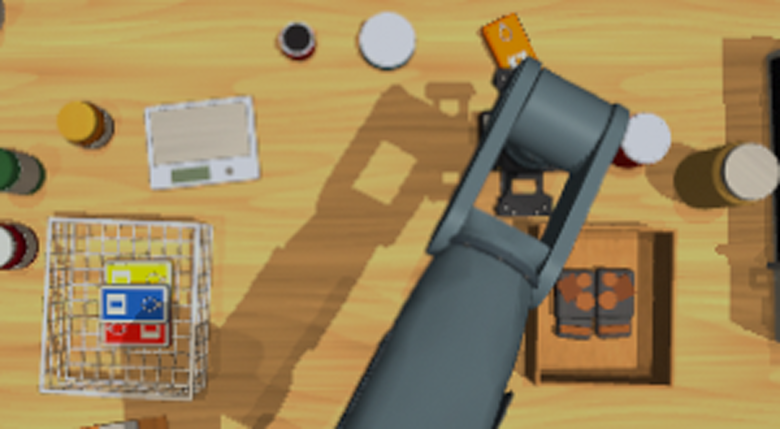

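Red, yellow and blue are in the basket (135,300) and both rusty tins are in the box (595,303). The other groceries have not moved and the key is up again. Handing in.

```bash
python3 -c "
from workcell import job
print(job.close_job())"
```

```text
the job is handed in; nothing more can be done
None
```

The job is handed in: red, yellow and blue were each held over the reader in that order and are in the basket (green was not there), both rusty tins are in the cardboard box, and the green key was pressed fully down and came back up.

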